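# Load the angle-drilling jig: bracket into carriage, carriage down the dovetail, cam locked

## Robot

A 7-joint arm with a two-finger parallel gripper is mounted at the origin on a cart in front of the work surface, level with it; the furniture and walls round the work are solid. World frame = base frame: x ahead of the robot, y to its left, z up, the work surface at z = 0. Lengths are in m, angles in rad, forces in N, time in s.
With the tool pointing down it reaches from about 0.4 to 0.85 m from the base axis. Payload 4.5 kg.
Tool frame: the origin (TCP) lies at the very end of the fingers, on their centre line; the grasp point (between the pads) lies 19 mm behind it; z points along the fingers, y is the line along which they close (so a half turn about z gives the same grasp; the last joint's range is limited). The gripper opens to 88 mm and grips with 3 to 60 N. Pads are 18 mm wide; open, the fingers measure 123 mm over their backs; the gripper's body (75 mm by 187 mm) begins 45 mm behind the grasp point.
Start: joints at [-1.284, 0.689, -0.195, 1.565, 0.157, 0.902, -0.215], TCP at [0.156, 0.605, 0.239] pointing down, gripper open.
Joint ranges: [-3.01, 3.01], [-0.46, 2.08], [-1.47, 1.51], [0.13, 2.56], [-1, 4.14], [0.04, 2.09], [-2.66, 2.66]. Speed limits (rad/s): [2.57, 2.57, 3.14, 3.14, 3.14, 3.14, 3.14].

## Interface

Orientations are given as a 3x3 rotation matrix whose columns are the frame's x, y, z axes.
In Python, from plant import * gives the robot as it stands.
- The arm moves only by the tool step_arm, never from a script. Its argument "steps" is a list of rows, each an object of numbers: "x", "y", "z": the shift along the tool's x, y, z in m; "ax", "ay", "az": the turn, a rotation vector about the tool's x, y, z in degrees. In form: [{"x": .., "y": .., "z": .., "ax": .., "ay": .., "az": ..}, ...]. A call has 1 to 20 rows; each row shifts and turns the commanded pose from where the row before left it, along the tool's axes as they then stand; what a row does not reach is not made up. A row lasts 1/12 s, in which the tool goes at most 41.7 mm and 7.16 degrees, less where a joint would pass 70% of its speed; a pose out of reach is approached as far as the arm can. A call with a gripper value outside its range is refused whole. "grip" is the finger opening in m, from 0 to 0.0881, set as the call begins (left out, the last holds). The fingers move at their own pace and stop on an object; "newtons" is the grip in N (left out, the last holds). Time passes only in rows, so rows that do not move let the fingers close. It gives the time, the measured TCP pose, the force, the opening and the grip force at its end, in the units of the state.
- observe(): the state, without advancing time (a new reading comes with each control period).
- snapshot(name): name is "side" or "top"; returns a dict with "pixels" (384x512x3 uint8, red, green, blue), "intrinsics" (3x3 intrinsics, pixels), "xyz" and "rotation" of the camera in the world. Camera axes: x right, y down, z forward; pixel columns grow to the right and rows downward; lengths in m; the calibration is good to about 2 mm. A picture is of the moment at which its call begins. There is no depth.
- sign_off(): hands the job in; it is judged then, once.
Trained networks look in a picture, given as the dict that the camera call returned (one of the last four; its "shot" number tells which), for a name from the list of things; names that differ only in an ending like _2 or _b are one class to them, and where a whole thing is asked for, a point or a joint stands for the part that bears it (a point fixed in the world has none). Each returns a list of dicts, best first, with "score" (0 to 1); they miss things now and then, are a little off and sometimes report something else, mostly with a low value. They report only what shows in the picture. A call takes as long as a camera call.
- look_for(label, picture): "at" ([column, row] in pixels, amid what is visible of it).
- tip_of(label, picture): "at" ([column, row] in pixels: a listed point, or the origin of a listed thing).
The state is a dict: "time": time; "qpos": joint angles; "qd": joint speeds; "joint_efforts": joint torques, N m; "position": TCP position; "tool_rot": TCP orientation; "ft_force": force on the tool from outside, world axes, zero at the start; "torque": the same for the moment, N m; "opening": finger opening in m; "gripper_force": force on a finger pad.
Only numpy, scipy, OpenCV 4.12 (cv2) and the standard library are available. Lean on these libraries where they do the work, as an engineer would, in place of code of your own. Each camera call takes 0.05 s, during which the arm holds its last target. There are 200 camera calls.

## Task

Get the bracket ready for its angled hole: while the carriage lies on the bench, set the lug bracket in the carriage's nest and push it fully home with its tongue under the lip. Then pick up the loaded carriage, slide it onto the jig's inclined dovetail from the upper end, down under the drill bush until it rests on the end stop, and swing the cam lever round until the carriage is clamped tight. Leave the other things on the bench where they are.

Things in the scene. Friction and masses are not known exactly. Their poses are not given: they have to be found in the camera images.
- bracket: Workpiece: dark cast lug bracket, 112 mm long (x), 34 mm wide (y), about 0.3 kg. Origin on its flat underside, on the centre line; z up. Foot x -44 to +54 mm, 11 mm thick; a tongue runs on from its -x end; an upright lug stands on it. Lies flat on the bench, tongue roughly (within 25 degrees) towards the robot.
- tongue_tip (a point): Tip of the bracket's tongue (34 mm wide, 6 mm thick, at the bottom, from the foot's end at x -44 to x -58 mm, edges bevelled), 3 mm above the underside.
- lug_mid (a point): In the bracket's lug, where to grasp it, across y: bracket frame x +14, z +27 mm. The lug is 14 mm thick across y, x -6 to +34 mm, z 11 to 37 mm. In the nest keep the fingertips above z = 11 mm (the foot's top), clear of the cheeks.
- carriage: Aluminium slide carriage, 120 mm long (x -60 to +60), 50 mm wide (y), upright sides, about 0.25 kg. Origin: centre of the underside, z up. Below, a dovetail groove 12 mm deep, open at both ends; on top, the nest. Grasp across the 50 mm at about x +15, z +20 mm, clear of bush arm and cam. Lies flat, -x end roughly (within 25 degrees) towards the robot.
- nest_home (a point): Where the bracket's origin lies when home (axes as the carriage's): carriage frame x +6, z +19 mm, on the nest floor. Nest 37 mm wide between bevelled cheeks (tops z +28 mm), open at +x. At -x a wall (inner face x -52 mm) with a lip over the nest as far as x -41 mm, underside z +27, top z +32 mm: the tongue slides under it up to the wall. No latch: only its weight keeps it in.
- rail: Fixed bed of the jig with a steel dovetail rail climbing at 30 degrees away from the robot. x uphill along the rail, z square to the bed, y left. The frame is exactly where the carriage's frame lies when home on the end stop (stop face x = -60 mm). Rail top z +12 mm, 30 mm wide, 60 degree undercut; the carriage has 1.5 mm side play. Bed 44 mm wide, top z -2.5 mm.
- rail_end (a point): Upper, open end of the rail: rail frame x +76 mm, z +8.5 mm, about 120 mm above the bench (the jig's highest point; the flat case behind it is 100 mm high). From x +60 mm to here it tapers narrower (to 19 mm at the top) and lower as a lead-in. The carriage's lower (-x) end enters here first.
- stand: The jig's grey cast base on the bench, 178 x 110 x 28 mm, x away from the robot, z up. Origin on the bench, 75 mm straight below rail's origin. At its front a post (x -92 to -74 mm, 36 mm wide) carries the bush arm.
- bush_arm (a point): Middle of the lower free edge of the level arm that holds the drill bush over the rail's lower end: stand frame x -33, z +97 mm. The arm runs from here to x -92 mm, is 30 mm wide, tops out at z +110 mm, and clears a properly seated bracket by about 5 mm.
- cam_lever (a joint): Clamp lever at the right of the rail, rad about the rail's z through cam_pivot: 0 open (starts 0 to 0.2), stop 1.75. Grows counter-clockwise seen from above, from straight out to the right towards uphill-right. With the carriage home it first shoves it sideways (from 0.4 to 0.9 on; 1 to 3 N at the knob), bears hard from 1.15 on and is tight at 1.25 to 1.45 (6 to 15 N). Stays where left.
- cam_pivot (a point): Point on the lever's turning axis (parallel to the rail's z), at the height of the lever rod; 62 mm from the knob's axis. Below the rod, turning with it, is the steel eccentric disc (30 mm across, 11 mm thick) that jams the carriage's right side across against the rail.
- lever_knob (a point): Middle of the black knob at the lever's end, which stands along the rail's z: 15 to 17 mm thick, from 20 mm below to 16 mm above this point. It can be pinched or pushed.
- adj_spanner: Bystander, to be left where it is: plain steel adjustable spanner, 161 x 43 x 10 mm, lying flat near the front edge.
- hex_keys: Bystander, to be left where it is: red folding hex-key set, 90 x 34 x 22 mm, right of the stand.
- drill_case: Bystander, to be left where it is: flat dark steel drill case, 146 x 69 x 33 mm, at the right rear.
- oil_bottle: Bystander, to be left where it is: upright oil bottle with a red spout, 42 mm across, 128 mm tall, at the right rear.
- pliers: Bystander, to be left where it is: red-handled pliers, 172 x 52 x 13 mm, left of the stand's rear.
- yellow_pads: Bystander, to be left where it is: small yellow pack of pads, 72 x 50 x 14 mm, near the front edge.

How it is judged:
By the outcome, as a careful person would: the job done as asked, in the order asked, and still so for the second after the job is handed in, with the robot touching nothing.
It also fails if it takes over 72 s, if anything falls off the work surface, if the arm or the gripper's body presses on something with over 40 N, if the wrist force passes 120 N, or if a joint passes its speed limit or range.

## Working session

There is one attempt and no reset: what is moved stays moved. The work goes in short steps, Python scripts to look and compute and a tool call to move; the robot and the scene stay as the last step left them, time stands still between calls to the robot, and variables do not carry over. Pictures are saved under pics/ and viewed, at most 10 in all, crops included, and the job is handed in when it is done.

Besides the shell and the picture viewer there is one more tool, called by a JSON object that holds its "api" and its "payload". step_arm: Moves the arm, as the interface text tells. Its arguments: {"type":"object","properties":{"steps":{"type":"array","items":{"type":"object","properties":{"x":{"type":"number"},"y":{"type":"number"},"z":{"type":"number"},"ax":{"type":"number"},"ay":{"type":"number"},"az":{"type":"number"}}}},"grip":{"type":"number"},"newtons":{"type":"number"}},"required":["steps"]}

```bash
mkdir -p pics; ls; cat > h.py <<'E'
from plant import *
import numpy as np, cv2
def ray(p,uv):
    K=np.array(p["intrinsics"]);R=np.array(p["rotation"]);d=R@np.linalg.solve(K,[uv[0],uv[1],1.]);return np.array(p["xyz"]),d/np.linalg.norm(d)
def onz(p,uv,z):
    o,d=ray(p,uv);return o+d*(z-o[2])/d[2]
def proj(p,X):
    K=np.array(p["intrinsics"]);R=np.array(p["rotation"]);c=(np.atleast_2d(X)-np.array(p["xyz"]))@R;q=c@K.T;return q[:,:2]/q[:,2:]
def tri(a,ua,b,ub):
    o1,d1=ray(a,ua);o2,d2=ray(b,ub)
    A=np.stack([d1,-d2],1);t=np.linalg.lstsq(A,o2-o1,rcond=None)[0]
    x,y=o1+d1*t[0],o2+d2*t[1];return (x+y)/2,np.linalg.norm(x-y)
E
python3 - <<'E'
from h import *
np.set_printoptions(precision=4,suppress=True)
P={n:snapshot(n) for n in("side","top")}
for n,p in P.items():
    cv2.imwrite(f"pics/{n}0.png",p["pixels"][:,:,::-1]);print(n,p["xyz"],np.array(p["rotation"]).tolist(),p["intrinsics"][0])
for l in ["bracket","tongue_tip","lug_mid","carriage","nest_home","rail","rail_end","stand","bush_arm","cam_pivot","lever_knob"]:
    r={n:tip_of(l,p) for n,p in P.items()}
    print(l,{n:[(np.round(x["at"],1).tolist(),round(x["score"],2)) for x in v[:2]] for n,v in r.items()})
    if all(r.values()): print("   ",*tri(P["side"],r["side"][0]["at"],P["top"],r["top"][0]["at"]))
o=observe();print(o["position"],o["tool_rot"],o["time"])
E
```

```text
pics
side [ 0.2278 -0.8288  0.5891] [[0.9524544022383484, -0.13679287390906103, 0.27224680219332176], [-0.3046579581634593, -0.4386194800395775, 0.8454563739528389], [0.0037603436627298478, -0.8882008001446016, -0.4594400923276371]] [393.9129   0.     251.7663]
top [0.3412 0.0904 1.1967] [[-0.017779842387991816, -0.9845826383746499, 0.17401409545169505], [-0.9997426928199963, 0.019958753276146952, 0.010779439720341833], [-0.014086353597746945, -0.17377766363625496, -0.9846841616799997]] [443.7476   0.     255.3874]
bracket {'side': [([211.1, 169.2], 0.74)], 'top': [([158.5, 232.5], 0.84), ([160.2, 252.6], 0.18)]}
    [0.4684 0.3663 0.0077] 0.003106493610733222
tongue_tip {'side': [([194.0, 175.7], 0.8)], 'top': [([162.5, 255.0], 0.92)]}
    [ 0.4079  0.357  -0.0036] 0.004395676410997742
lug_mid {'side': [([215.5, 161.7], 0.53), ([363.6, 255.9], 0.45)], 'top': [([154.5, 225.1], 0.92)]}
    [0.4859 0.372  0.0309] 0.0029095555255002304
carriage {'side': [([280.2, 280.0], 0.66)], 'top': [([371.3, 225.9], 0.91)]}
    [ 0.4852 -0.211  -0.0013] 0.01540288248821954
nest_home {'side': [([281.
[... 264 characters left out ...]
 [([277.6, 168.2], 0.72)], 'top': [([259.7, 171.0], 0.86)]}
    [0.6034 0.0911 0.1183] 0.007742042613836353
stand {'side': [([258.1, 211.2], 0.74), ([256.3, 197.4], 0.46)], 'top': [([260.0, 208.3], 0.58)]}
    [ 0.5383  0.0902 -0.0114] 0.009664115288492826
bush_arm {'side': [([247.7, 181.7], 0.75), ([281.2, 271.6], 0.53)], 'top': [([266.6, 213.8], 0.59)]}
    [0.5044 0.0744 0.0981] 0.005176493827628494
cam_pivot {'side': [], 'top': [([283.3, 213.9], 0.79)]}
lever_knob {'side': [([255.5, 211.9], 0.46)], 'top': [([307.8, 218.3], 0.57)]}
    [ 0.4937 -0.031   0.067 ] 0.002174289896532233
[0.1563 0.6052 0.2387] [[-0.9682  0.2501  0.    ]
 [ 0.2501  0.9682  0.0001]
 [ 0.      0.0001 -1.    ]] 1.2
```

```bash
python3 - <<'E'
import cv2
a=cv2.imread("pics/top0.png");b=cv2.imread("pics/side0.png")
cv2.imwrite("pics/c1.png",cv2.resize(a[130:330,130:400],(800,593),interpolation=cv2.INTER_CUBIC))
cv2.imwrite("pics/c2.png",cv2.resize(b[130:330,160:430],(800,593),interpolation=cv2.INTER_CUBIC))
E
```

```text
(no output)
```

View pics/c1.png

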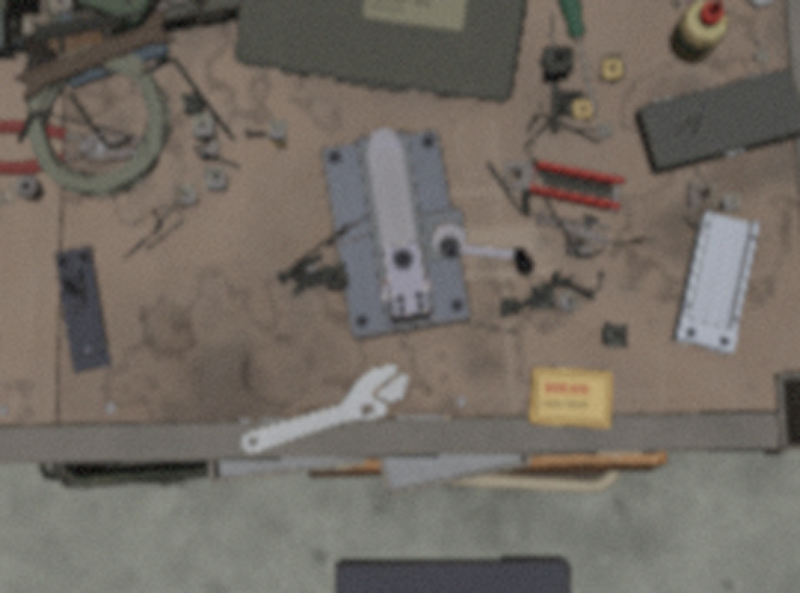

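View pics/c2.png

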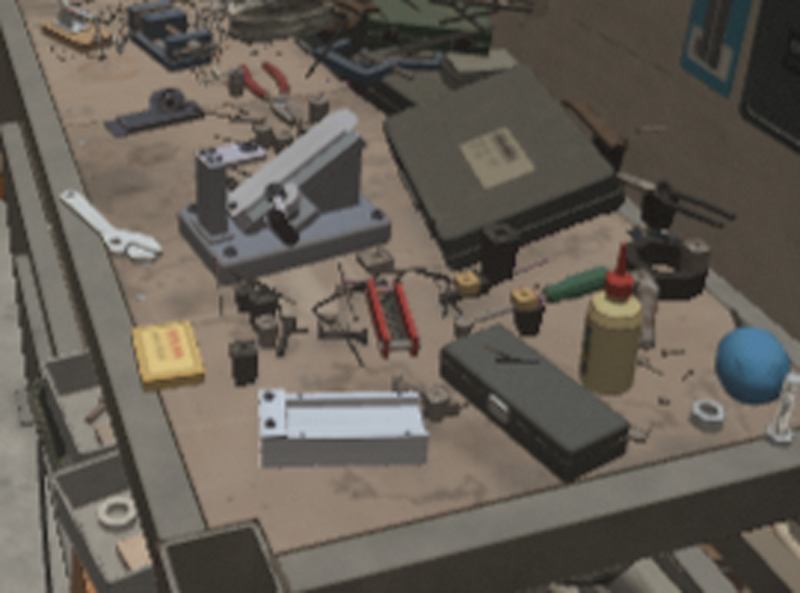

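```bash
cat > fit.py <<'E'
from h import *
from scipy.optimize import minimize
S=4
def box(x0,x1,y0,y1,z0,z1): return np.array([[x,y,z] for x in(x0,x1) for y in(y0,y1) for z in(z0,z1)],float)/1000
CAR=[box(-60,60,-25,25,0,28),box(-60,-41,-25,25,0,32)]
BRK=[box(-44,54,-17,17,0,11),box(-58,-44,-17,17,0,6),box(-6,34,-7,7,11,37)]
def mask(p,thr=-4):
    im=cv2.GaussianBlur(p["pixels"],(3,3),0).astype(int);m=((im[:,:,2]-im[:,:,0])>thr).astype(np.uint8)*255
    return m
def render(p,boxes,pose,off):
    c,s=np.cos(pose[2]),np.sin(pose[2]);R=np.array([[c,-s,0],[s,c,0],[0,0,1]])
    m=np.zeros((384*S,512*S),np.uint8)
    for b in boxes:
        q=proj(p,b@R.T+[pose[0],pose[1],off]);h=cv2.convexHull((((q+.5)*S-.5)*16).astype(np.int32))
        cv2.fillConvexPoly(m,h,255,shift=4)
    return cv2.resize(m,(512,384),interpolation=cv2.INTER_AREA)
def fit(pics,boxes,g,thr=-4,z=0.):
    rs=[];r0=[]
    for p in pics:
        im=p["pixels"].astype(float);f=im[:,:,2]-im[:,:,0]
        a=render(p,boxes,g,z)>250;k=cv2.dilate((render(p,boxes,g,z)>0).astype(np.uint8),np.ones((17,17)))>0
        k2=k&~(cv2.dilate((render(p,boxes,g,z)>0).astype(np.uint8),np.ones((9,9)))>0)
        fg,bg=np.median(f[a]),np.median(f[k2]);rs.append((np.clip((f-bg)/(fg-bg),0,1),k));r0.append((fg,bg))
    def cost(v): return sum((((render(p,boxes,v,z)/255.-a)**2)[k]).sum() for p,(a,k) in zip(pics,rs))
    best=None
    for dy in(-.15,0,.15):
        r=minimize(cost,np.array(g)+[0,0,dy],method="Nelder-Mead",options=dict(initial_simplex=np.array(g)+[0,0,dy]+np.array([[0,0,0],[.006,0,0],[0,.006,0],[0,0,.08]]),xatol=1e-5,fatol=.01))
        if best is None or r.fun<best.fun: best=r
    return best.x,best.fun,r0
E
python3 - <<'E'
from fit import *
np.set_printoptions(precision=4,suppress=True)
T,Sd=snapshot("top"),snapshot("side")
for n,B,g in(("car",CAR,[.485,-.211,-.12]),("brk",BRK,[.466,.366,.12])):
    for ps in([T],[Sd],[T,Sd]): print(n,*fit(ps,B,g))
for l,z in (("nest_home",.019),("carriage",0),("lug_mid",.027),("tongue_tip",.003),("rail_end",.1204),("bush_arm",.097),("rail",.075),("stand",0),):
    print(l,[onz(p,x[0]["at"],z)[:2] for p in(T,Sd) if (x:=tip_of(l,p))])
for l in("cam_pivot","lever_knob"): print(l,[(x[0]["at"],x[0]["score"]) for p in(T,Sd) if (x:=tip_of(l,p))])
# stand base mask corners (top face z=.028)
im=T["pixels"].astype(int);m=((im[:,:,2]-im[:,:,0])>0).astype(np.uint8)
ct=cv2.findContours(m[170:250,230:295],cv2.RETR_EXTERNAL,cv2.CHAIN_APPROX_NONE)[0];c=max(ct,key=cv2.contourArea)+[230,170]
h=cv2.convexHull(c)[:,0];print([ (x.tolist(),onz(T,x,.028)[:2].round(4).tolist()) for x in h])
E
```

```text
car [ 0.4794 -0.2051 -0.2691] 45.87029748839409 [(np.float64(13.0), np.float64(-25.0))]
car [ 0.4819 -0.2055 -0.2841] 98.75989472630349 [(np.float64(-1.0), np.float64(-30.0))]
car [ 0.4815 -0.2055 -0.2809] 156.10933806883298 [(np.float64(13.0), np.float64(-25.0)), (np.float64(-1.0), np.float64(-30.0))]
brk [0.4686 0.3702 0.1823] 28.831264434034615 [(np.float64(5.0), np.float64(-26.0))]
brk [0.4707 0.3684 0.2   ] 57.446888926375614 [(np.float64(-1.0), np.float64(-30.0))]
brk [0.4699 0.3701 0.1855] 93.89496809625027 [(np.float64(5.0), np.float64(-26.0)), (np.float64(-1.0), np.float64(-30.0))]
nest_home [array([ 0.4896, -0.2064]), array([ 0.4899, -0.2057])]
carriage [array([ 0.4719, -0.2097]), array([ 0.4931, -0.2157])]
lug_mid [array([ 0.3799, -0.0646]), array([0.4745, 0.3568])]
tongue_tip [array([0.4071, 0.3573]), array([0.4131, 0.3279])]
rail_end [array([0.6002, 0.0992]), array([0.5904, 0.0811])]
bush_arm [array([0.5011, 0.0807]), array([0.5024, 0.0684])]
rail [array([0.5321, 0.0812]), array([0.5307, 0.0666])]
stand [array([0.544 , 0.0804]), array([0.5394, 0.0807])]
cam_pivot [([282.6, 214.4], 0.68), ([256.6, 197.4], 0.7)]
lever_knob [([373.2, 222.2], 0.72), ([254.0, 208.4], 0.72)]
[([260, 174], [0.6211, 0.0894]), ([276, 175], [0.6174, 0.0463]), ([277, 177], [0.6119, 0.0437]), ([294, 215], [0.5075, 0.0013]), ([287, 236], [0.452, 0.0216]), ([285, 237], [0.4494, 0.0269]), ([280, 238], [0.447, 0.0401]), ([251, 243], [0.4353, 0.1167]), ([249, 242], [0.4381, 0.122]), ([248, 237], [0.4513, 0.1244]), ([244, 213], [0.5155, 0.1341]), ([240, 188], [0.5836, 0.144]), ([240, 181], [0.6029, 0.1437]), ([259, 174], [0.6212, 0.0921])]
```

```bash
cat >> h.py <<'E'
from scipy.spatial.transform import Rotation as Ro
from scipy.linalg import logm,expm
def Rz(a): return np.array([[np.cos(a),-np.sin(a),0],[np.sin(a),np.cos(a),0],[0,0,1.]])
def T4(R,p): T=np.eye(4);T[:3,:3]=R;T[:3,3]=p;return T
def down(yaw): # tool down, tool y along world angle yaw
    y=np.array([np.cos(yaw),np.sin(yaw),0]);z=np.array([0,0,-1.]);return np.stack([np.cross(y,z),y,z],1)
def now(): o=observe();return T4(np.array(o["tool_rot"]),o["position"])
def plan(A,B,n=None,v=.041,w=7.1,rot=True):
    D=np.linalg.inv(A)@B
    rv=Ro.from_matrix(D[:3,:3]).as_rotvec(degrees=True)
    n=n or max(1,int(np.ceil(max(np.linalg.norm(D[:3,3])/v,np.linalg.norm(rv)/w))))
    E=np.real(expm(np.real(logm(D))/n)) if np.linalg.norm(rv)>1e-3 else T4(np.eye(3),D[:3,3]/n)
    r=Ro.from_matrix(E[:3,:3]).as_rotvec(degrees=True)
    print(n,"x",dict(zip(["x","y","z","ax","ay","az"],[round(float(k),4) for k in E[:3,3]]+[round(float(k),2) for k in r])))
    return B
E
python3 - <<'E'
from fit import *
np.set_printoptions(precision=4,suppress=True)
yb=.1855;R=down(np.pi/2+yb);lug=np.array([.4699,.3701,0])+Rz(yb)@[.014,0,0]
A=now();B=plan(A,T4(R,lug+[0,0,.12]));B=plan(B,T4(R,lug+[0,0,.014]),n=3)
Ry=np.array([[np.cos(np.pi/6),0,-.5],[0,1,0],[.5,0,np.cos(np.pi/6)]])
def w(b): return b@Ry.T+[0,0,.075]
arm=box(-92,-33,-15,15,97,110);post=box(-92,-74,-18,18,28,110)
rail=w(np.array([[x,y,z] for x,hw in((-58,15),(60,15)) for y in(-hw,hw) for z in(0,12)]+[[76,y,z] for y in(-9.5,9.5) for z in(0,8.5)])/1000)
bed=np.vstack([w(box(-58,74,-22,22,-2.6,-2.5)),box(-50,64,-22,22,28,28.1)])
P=[snapshot("top"),snapshot("side")]
for x0 in(-92,-89,-95):
    B_=[box(x0,x0+178,-55,55,0,28),arm,post,rail,bed]
    for ps in([P[0]],P): print(x0,*fit(ps,B_,[.533,.083,.14]))
E
```

```text
11 x {'x': -0.0311, 'y': -0.0197, 'z': 0.0108, 'ax': 0.0, 'ay': 0.0, 'az': -2.28}
3 x {'x': 0.0, 'y': 0.0, 'z': 0.0353, 'ax': 0.0, 'ay': 0.0, 'az': 0.0}
-92 [0.5332 0.0838 0.1456] 160.45030944233807 [(np.float64(6.0), np.float64(-25.0))]
-92 [0.5359 0.0841 0.1459] 609.5395571212705 [(np.float64(6.0), np.float64(-25.0)), (np.float64(-2.0), np.float64(-27.0))]
-89 [0.5302 0.0833 0.1491] 161.80022287113616 [(np.float64(6.0), np.float64(-25.0))]
-89 [0.5336 0.0836 0.1545] 652.9917889735038 [(np.float64(6.0), np.float64(-25.0)), (np.float64(-2.0), np.float64(-27.0))]
-95 [0.5357 0.084  0.1429] 157.77801530748798 [(np.float64(6.0), np.float64(-25.0))]
-95 [0.538  0.0844 0.1621] 580.8502845240424 [(np.float64(6.0), np.float64(-25.0)), (np.float64(-2.0), np.float64(-27.0))]
```

{"api": "step_arm", "payload": {"steps": [{"x": -0.0311,"y": -0.0197,"z": 0.0108,"az": -2.28},{"x": -0.0311,"y": -0.0197,"z": 0.0108,"az": -2.28},{"x": -0.0311,"y": -0.0197,"z": 0.0108,"az": -2.28},{"x": -0.0311,"y": -0.0197,"z": 0.0108,"az": -2.28},{"x": -0.0311,"y": -0.0197,"z": 0.0108,"az": -2.28},{"x": -0.0311,"y": -0.0197,"z": 0.0108,"az": -2.28},{"x": -0.0311,"y": -0.0197,"z": 0.0108,"az": -2.28},{"x": -0.0311,"y": -0.0197,"z": 0.0108,"az": -2.28},{"x": -0.0311,"y": -0.0197,"z": 0.0108,"az": -2.28},{"x": -0.0311,"y": -0.0197,"z": 0.0108,"az": -2.28},{"x": -0.0311,"y": -0.0197,"z": 0.0108,"az": -2.28},{}], "grip": 0.04, "newtons": 25}}

```text
schema error: expected keys x, y, z, ax, ay, az
```

```bash
python3 - <<'E'
from fit import *
yb=.1855;R=down(np.pi/2+yb);lug=np.array([.4699,.3701,0])+Rz(yb)@[.014,0,0]
o=observe();print(o["time"],o["position"],lug,o["ft_force"])
plan(now(),T4(R,lug+[0,0,.015]),n=4)
P=[snapshot("side")]
cv2.imwrite("pics/s1.png",cv2.resize(P[0]["pixels"][100:240,130:317,::-1],(748,560)))
E
```

```text
2.4 [0.15628777 0.60517176 0.2387433 ] [0.48365982 0.37268213 0.        ] [0.5176369  0.1391537  0.24242906]
4 x {'x': -0.0873, 'y': -0.0511, 'z': 0.0559, 'ax': 0.0, 'ay': 0.0, 'az': -6.28}
```

View pics/s1.png

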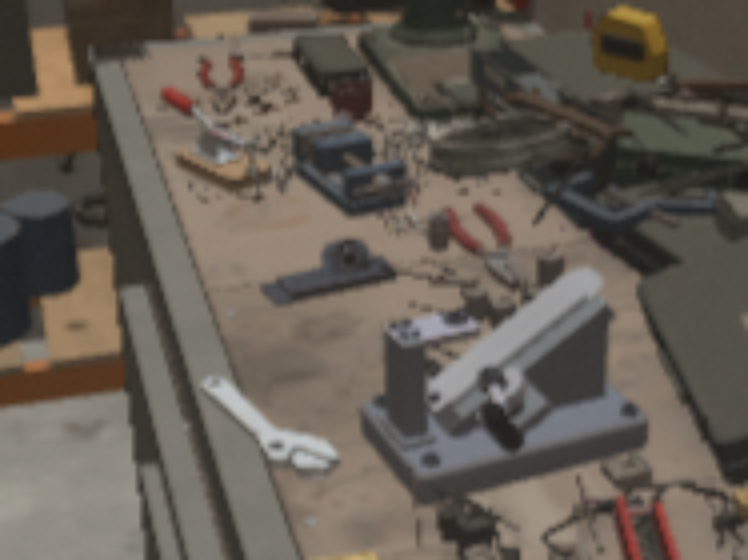

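{"api": "step_arm", "payload": {"steps": [{"x": -0.0311,"y": -0.0197,"z": 0.0108,"ax": 0,"ay": 0,"az": -2.28},{"x": -0.0311,"y": -0.0197,"z": 0.0108,"ax": 0,"ay": 0,"az": -2.28},{"x": -0.0311,"y": -0.0197,"z": 0.0108,"ax": 0,"ay": 0,"az": -2.28},{"x": -0.0311,"y": -0.0197,"z": 0.0108,"ax": 0,"ay": 0,"az": -2.28},{"x": -0.0311,"y": -0.0197,"z": 0.0108,"ax": 0,"ay": 0,"az": -2.28},{"x": -0.0311,"y": -0.0197,"z": 0.0108,"ax": 0,"ay": 0,"az": -2.28},{"x": -0.0311,"y": -0.0197,"z": 0.0108,"ax": 0,"ay": 0,"az": -2.28},{"x": -0.0311,"y": -0.0197,"z": 0.0108,"ax": 0,"ay": 0,"az": -2.28},{"x": -0.0311,"y": -0.0197,"z": 0.0108,"ax": 0,"ay": 0,"az": -2.28},{"x": -0.0311,"y": -0.0197,"z": 0.0108,"ax": 0,"ay": 0,"az": -2.28},{"x": -0.0311,"y": -0.0197,"z": 0.0108,"ax": 0,"ay": 0,"az": -2.28},{"x": 0,"y": 0,"z": 0,"ax": 0,"ay": 0,"az": 0}], "grip": 0.04, "newtons": 25}}

```text
time: 3.45
position: [0.4922, 0.3643, 0.1176]
tool_rot: [[-0.985, -0.173, 0.004], [-0.173, 0.985, -0.006], [-0.003, -0.007, -1.0]]
ft_force: [0.7, -1.5, -0.5]
opening: 0.0399
gripper_force: 0.0
```

```bash
python3 - <<'E'
from fit import *
yb=.1855;R=down(np.pi/2+yb);lug=np.array([.4699,.3701,0])+Rz(yb)@[.014,0,0]
o=observe();print(o["time"],o["position"],lug,o["ft_force"])
plan(now(),T4(R,lug+[0,0,.015]),n=4)
P=[snapshot("side")]
cv2.imwrite("pics/s2.png",cv2.resize(P[0]["pixels"][100:240,130:317,::-1],(748,560)))
E
```

```text
3.45 [0.49216869 0.36433012 0.11755384] [0.48365982 0.37268213 0.        ] [ 0.70364152 -1.45236749 -0.52100145]
4 x {'x': 0.0018, 'y': 0.0025, 'z': 0.0256, 'ax': -0.1, 'ay': 0.04, 'az': -0.17}
```

View pics/s2.png

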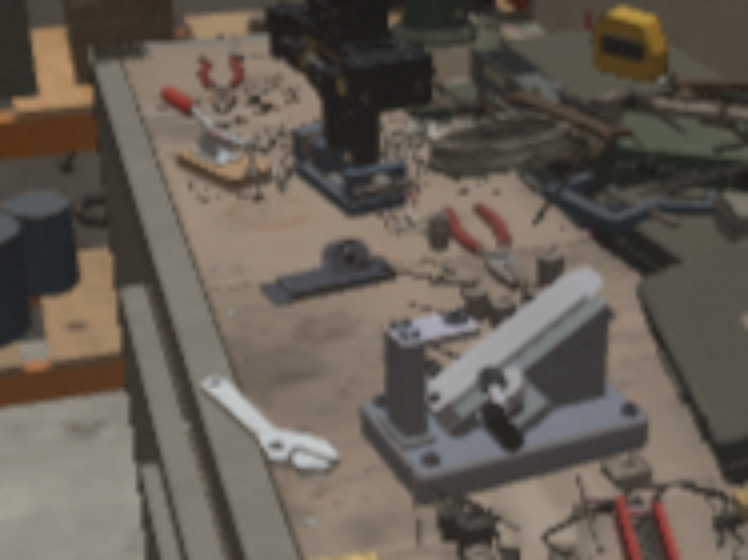

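{"api": "step_arm", "payload": {"steps": [{"x": 0,"y": 0,"z": 0,"ax": 0,"ay": 0,"az": 0},{"x": 0,"y": 0,"z": 0,"ax": 0,"ay": 0,"az": 0},{"x": 0,"y": 0,"z": 0,"ax": 0,"ay": 0,"az": 0}]}}

```text
time: 3.75
position: [0.4821, 0.3739, 0.1205]
tool_rot: [[-0.982, -0.187, -0.0], [-0.187, 0.982, 0.001], [0.0, 0.001, -1.0]]
ft_force: [0.2, 0.4, -0.1]
opening: 0.04
gripper_force: 0.0
```

```bash
python3 - <<'E'
from fit import *
yb=.1855;R=down(np.pi/2+yb);lug=np.array([.4699,.3701,0])+Rz(yb)@[.014,0,0]
o=observe();print(o["time"],o["position"],lug,o["qd"])
plan(now(),T4(R,lug+[0,0,.015]),n=4)
E
```

```text
3.75 [0.48209375 0.37392272 0.12047222] [0.48365982 0.37268213 0.        ] [-0.00242546 -0.00205873  0.00510874 -0.0016062   0.00221406  0.00263139
  0.00256257]
4 x {'x': -0.0003, 'y': -0.0004, 'z': 0.0264, 'ax': 0.02, 'ay': -0.0, 'az': 0.03}
```

{"api": "step_arm", "payload": {"steps": [{"x": -0.0003,"y": -0.0003,"z": 0.03,"ax": 0,"ay": 0,"az": 0},{"x": -0.0003,"y": -0.0003,"z": 0.03,"ax": 0,"ay": 0,"az": 0},{"x": -0.0003,"y": -0.0003,"z": 0.025,"ax": 0,"ay": 0,"az": 0},{"x": 0,"y": 0,"z": 0.014,"ax": 0,"ay": 0,"az": 0},{"x": 0,"y": 0,"z": 0.0065,"ax": 0,"ay": 0,"az": 0},{"x": 0,"y": 0,"z": 0,"ax": 0,"ay": 0,"az": 0}]}}

```text
time: 4.25
position: [0.4836, 0.3719, 0.0137]
tool_rot: [[-0.983, -0.185, -0.001], [-0.185, 0.983, -0.001], [0.002, -0.001, -1.0]]
ft_force: [-1.5, -0.2, -0.6]
opening: 0.04
gripper_force: 0.0
```

{"api": "step_arm", "payload": {"steps": [{"x": 0,"y": 0,"z": 0,"ax": 0,"ay": 0,"az": 0},{"x": 0,"y": 0,"z": 0,"ax": 0,"ay": 0,"az": 0},{"x": 0,"y": 0,"z": 0,"ax": 0,"ay": 0,"az": 0},{"x": 0,"y": 0,"z": 0,"ax": 0,"ay": 0,"az": 0}], "grip": 0, "newtons": 30}}

```text
time: 4.58
position: [0.4854, 0.3718, 0.0156]
tool_rot: [[-0.983, -0.184, 0.002], [-0.184, 0.983, 0.001], [-0.002, 0.001, -1.0]]
ft_force: [0.6, -1.7, 1.3]
opening: 0.0154
gripper_force: 0.8
```

```bash
python3 - <<'E'
from fit import *
np.set_printoptions(precision=4,suppress=True)
P=[snapshot("top"),snapshot("side")]
o=observe();A=now();print(o["time"],o["position"],o["opening"],o["gripper_force"],o["ft_force"])
# carriage pose est
c=np.array([.481,-.2055,0]);yc=-.272
for q in(.477,): pass
print(*fit([P[0]],CAR,[.481,-.2055,-.27]),*fit(P,CAR,[.481,-.2055,-.27]))
for p in P: print([onz(p,x["at"],.019)[:2] for x in tip_of("nest_home",p)[:1]],[onz(p,x["at"],.0)[:2] for x in tip_of("carriage",p)[:1]])
E
```

```text
4.6833 [0.4854 0.3715 0.0155] 0.013852681392066775 29.99946963507682 [-0.1401 -0.9364  5.8861]
[ 0.4794 -0.2052 -0.2683] 47.63019463753588 [(np.float64(14.0), np.float64(-27.0))] [ 0.4814 -0.2055 -0.2856] 177.48232341061373 [(np.float64(14.0), np.float64(-27.0)), (np.float64(5.0), np.float64(-30.0))]
[array([ 0.4918, -0.2028])] [array([ 0.4853, -0.2014])]
[array([ 0.4929, -0.2053])] [array([ 0.4872, -0.2098])]
```

```bash
python3 - <<'E'
from fit import *
A=now();L=A.copy();L[2,3]=.19
yc=-.275;c=np.array([.4815,-.205,0]);tx=.0156
R=down(np.pi/2+yc);t=c+Rz(yc)@[.031+tx,0,0]+[0,0,.12]
print(t);plan(A,L,5);plan(L,T4(R,t),17)
E
```

```text
[ 0.52634901 -0.21765409  0.12      ]
5 x {'x': -0.0001, 'y': 0.0, 'z': -0.0349, 'ax': 0.0, 'ay': 0.0, 'az': 0.0}
17 x {'x': -0.0035, 'y': -0.0349, 'z': 0.0041, 'ax': 0.0, 'ay': 0.0, 'az': 1.55}
```

{"api": "step_arm", "payload": {"steps": [{"x": 0,"y": 0,"z": -0.03,"ax": 0,"ay": 0,"az": 0},{"x": 0,"y": 0,"z": -0.037,"ax": 0,"ay": 0,"az": 0},{"x": 0,"y": 0,"z": -0.037,"ax": 0,"ay": 0,"az": 0},{"x": 0,"y": 0,"z": -0.037,"ax": 0,"ay": 0,"az": 0},{"x": 0,"y": 0,"z": -0.034,"ax": 0,"ay": 0,"az": 0}]}}

```text
time: 5.3
position: [0.4843, 0.3712, 0.1912]
tool_rot: [[-0.983, -0.184, -0.0], [-0.184, 0.983, 0.0], [0.0, 0.0, -1.0]]
ft_force: [1.0, 0.4, -4.0]
opening: 0.0136
gripper_force: 30.0
```

{"api": "step_arm", "payload": {"steps": [{"x": -0.0035,"y": -0.0349,"z": 0,"ax": 0,"ay": 0,"az": 1.55},{"x": -0.0035,"y": -0.0349,"z": 0,"ax": 0,"ay": 0,"az": 1.55},{"x": -0.0035,"y": -0.0349,"z": 0,"ax": 0,"ay": 0,"az": 1.55},{"x": -0.0035,"y": -0.0349,"z": 0,"ax": 0,"ay": 0,"az": 1.55},{"x": -0.0035,"y": -0.0349,"z": 0,"ax": 0,"ay": 0,"az": 1.55},{"x": -0.0035,"y": -0.0349,"z": 0,"ax": 0,"ay": 0,"az": 1.55},{"x": -0.0035,"y": -0.0349,"z": 0,"ax": 0,"ay": 0,"az": 1.55},{"x": -0.0035,"y": -0.0349,"z": 0,"ax": 0,"ay": 0,"az": 1.55},{"x": -0.0035,"y": -0.0349,"z": 0,"ax": 0,"ay": 0,"az": 1.55},{"x": -0.0035,"y": -0.0349,"z": 0,"ax": 0,"ay": 0,"az": 1.55},{"x": -0.0035,"y": -0.0349,"z": 0,"ax": 0,"ay": 0,"az": 1.55},{"x": -0.0035,"y": -0.0349,"z": 0,"ax": 0,"ay": 0,"az": 1.55},{"x": -0.0035,"y": -0.0349,"z": 0.01,"ax": 0,"ay": 0,"az": 1.55},{"x": -0.0035,"y": -0.0349,"z": 0.02,"ax": 0,"ay": 0,"az": 1.55},{"x": -0.0035,"y": -0.0349,"z": 0.02,"ax": 0,"ay": 0,"az": 1.55},{"x": -0.0026,"y": -0.026,"z": 0.012,"ax": 0,"ay": 0,"az": 1.2},{"x": -0.002,"y": -0.02,"z": 0.006,"ax": 0,"ay": 0,"az": 0.9},{"x": -0.0015,"y": -0.015,"z": 0.002,"ax": 0,"ay": 0,"az": 0.6},{"x": -0.0009,"y": -0.0088,"z": 0,"ax": 0,"ay": 0,"az": 0.4},{"x": 0,"y": 0,"z": 0,"ax": 0,"ay": 0,"az": 0}]}}

```text
time: 6.97
position: [0.5236, -0.2207, 0.119]
tool_rot: [[-0.961, 0.275, -0.001], [0.275, 0.961, -0.001], [0.001, -0.001, -1.0]]
ft_force: [-0.5, -0.8, -2.9]
opening: 0.0137
gripper_force: 30.0
```

```bash
python3 - <<'E'
from fit import *
np.set_printoptions(precision=4,suppress=True)
P=[snapshot("top"),snapshot("side")];o=observe();A=now()
print(o["time"],o["position"],o["opening"],o["ft_force"],np.array(o["qd"]).max())
tz=o["position"][2]-.015
r=[tip_of("tongue_tip",p) for p in P];r2=[tip_of("lug_mid",p) for p in P]
for q in(r,r2):
    print([(x[0]["at"],x[0]["score"]) for x in q if x])
    if all(q): X,e=tri(P[0],q[0][0]["at"],P[1],q[1][0]["at"]);print(X,e,np.linalg.inv(A)@np.r_[X,1])
for l in("nest_home",): print([onz(p,x[0]["at"],.019) for p in P if (x:=tip_of(l,p))])
# expected tongue tip
E=A@np.array([.0156+.058,0,-.012,1]);E[:3]=(A@np.array([.0736,0,.012,1]))[:3]
print("exp",E[:3],[proj(p,E[:3]) for p in P])
im=[cv2.resize(p["pixels"][a:a+105,b:b+140,::-1],(560,420),interpolation=cv2.INTER_CUBIC) for p,a,b in((P[0],160,310),(P[1],180,220))]
cv2.imwrite("pics/d1.png",cv2.resize(np.hstack(im),(800,300)))
E
```

```text
7.0667 [ 0.5251 -0.217   0.1196] 0.014064754647429673 [ 0.6694 -0.1752 -2.836 ] 0.004830693706783213
[([378.1, 231.5], 0.87), ([262.8, 245.1], 0.72)]
[ 0.4536 -0.2011  0.0942] 0.0020602308063044565 [ 0.0732 -0.0041  0.0254  1.    ]
[([390.3, 202.8], 0.56), ([296.5, 229.6], 0.67)]
[ 0.5178 -0.2242  0.135 ] 0.0008354347159309615 [ 0.0051 -0.0088 -0.0153  1.    ]
[array([ 0.4909, -0.2054,  0.019 ]), array([ 0.4957, -0.2072,  0.019 ])]
exp [ 0.4542 -0.1971  0.1076] [array([[377.9217, 230.27  ]]), array([[262.0826, 238.7416]])]
```

View pics/d1.png

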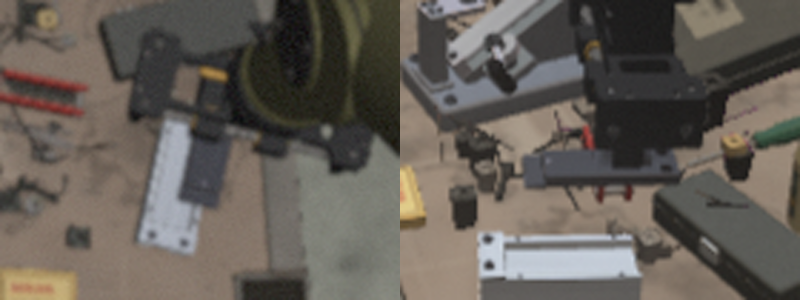

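```bash
python3 - <<'E'
from fit import *
np.set_printoptions(precision=2,suppress=True)
p=snapshot("side");A=now()
im=p["pixels"]
for dz in(.015,.02,.025):
  for pit in(0,3,6):
    B=A@T4(Ro.from_euler("y",0).as_matrix(),[.0156,0,dz])@np.diag([-1,1,-1,1.])   # bracket frame: x=-toolx,z up
    # pitch about grasp (x .0156,z .03): tongue down
    G=T4(np.eye(3),[.0156,0,.03]);M=B@G@T4(Ro.from_euler("y",-pit,degrees=True).as_matrix(),[0,0,0])@np.linalg.inv(G)
    pts=np.array([[-58,-17,0],[-44,-17,0],[54,-17,0],[54,-17,11],[-44,-17,11]])/1000
    print(dz,pit,((proj(p,pts@M[:3,:3].T+M[:3,3])-[220,180])*2.857+[400,0]).ravel())
E
python3 -c "
import cv2
a=cv2.imread('pics/d1.png')[120:220,500:700];cv2.imwrite('pics/d2.png',cv2.resize(a,(800,400),interpolation=cv2.INTER_CUBIC))"
```

```text
0.015 0 [521.61 185.65 541.19 185.28 677.6  182.71 678.84 170.13 541.56 172.67]
0.015 3 [523.85 189.94 543.39 188.74 679.94 180.34 680.38 167.76 542.97 176.2 ]
0.015 6 [526.37 194.11 545.8  192.08 682.13 177.87 681.78 165.33 544.59 179.65]
0.02 0 [521.49 191.34 541.02 190.97 677.05 188.37 678.27 175.87 541.39 178.42]
0.02 3 [523.74 195.6  543.21 194.4  679.37 186.01 679.81 173.51 542.79 181.94]
0.02 6 [526.24 199.74 545.62 197.72 681.56 183.57 681.21 171.1  544.41 185.37]
0.025 0 [521.38 196.99 540.85 196.62 676.49 194.01 677.71 181.57 541.22 184.14]
0.025 3 [523.62 201.23 543.04 200.03 678.82 191.66 679.25 179.23 542.62 187.64]
0.025 6 [526.12 205.34 545.44 203.33 681.   189.23 680.64 176.83 544.24 191.05]
```

View pics/d2.png

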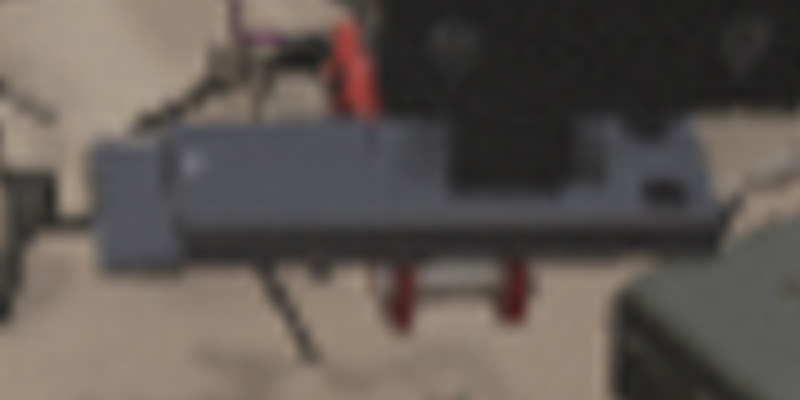

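{"api": "step_arm", "payload": {"steps": [{"x": 0,"y": -0.0005,"z": 0.025,"ax": 0,"ay": 0,"az": 0},{"x": 0,"y": 0,"z": 0.025,"ax": 0,"ay": 0,"az": 0},{"x": 0,"y": 0,"z": 0.015,"ax": 0,"ay": 0,"az": 0},{"x": 0,"y": 0,"z": 0.01,"ax": 0,"ay": 0,"az": 0},{"x": 0,"y": 0,"z": 0.0025,"ax": 0,"ay": 0,"az": 0},{"x": 0,"y": 0,"z": 0.002,"ax": 0,"ay": 0,"az": 0},{"x": 0,"y": 0,"z": 0.002,"ax": 0,"ay": 0,"az": 0},{"x": 0,"y": 0,"z": 0,"ax": 0,"ay": 0,"az": 0}]}}

```text
time: 8.08
position: [0.5252, -0.2187, 0.0385]
tool_rot: [[-0.962, 0.271, 0.001], [0.271, 0.962, -0.0], [-0.001, 0.0, -1.0]]
ft_force: [-1.4, -0.3, -2.9]
opening: 0.0136
gripper_force: 30.0
```

{"api": "step_arm", "payload": {"steps": [{"x": 0,"y": 0,"z": 0.001,"ax": 0,"ay": 0,"az": 0},{"x": 0,"y": 0,"z": 0.001,"ax": 0,"ay": 0,"az": 0},{"x": 0,"y": 0,"z": 0.001,"ax": 0,"ay": 0,"az": 0},{"x": 0,"y": 0,"z": 0,"ax": 0,"ay": 0,"az": 0}]}}

```text
time: 8.42
position: [0.5246, -0.2186, 0.035]
tool_rot: [[-0.962, 0.272, 0.0], [0.272, 0.962, 0.0], [-0.0, 0.0, -1.0]]
ft_force: [-0.5, -0.3, -4.4]
opening: 0.0142
gripper_force: 30.0
```

{"api": "step_arm", "payload": {"steps": [{"x": 0,"y": 0,"z": 0.001,"ax": 0,"ay": 0,"az": 0},{"x": 0,"y": 0,"z": 0.0005,"ax": 0,"ay": 0,"az": 0},{"x": 0,"y": 0,"z": 0,"ax": 0,"ay": 0,"az": 0}]}}

```text
time: 8.67
position: [0.5247, -0.2186, 0.0345]
tool_rot: [[-0.962, 0.271, 0.0], [0.271, 0.962, -0.001], [-0.001, -0.0, -1.0]]
ft_force: [-1.7, 1.3, 7.1]
opening: 0.0137
gripper_force: 30.0
```

```bash
python3 - <<'E'
from fit import *
P=[snapshot("side"),snapshot("top")];o=observe();print(o["position"],o["ft_force"],o["time"])
im=[cv2.resize(p["pixels"][a:a+105,b:b+105,::-1],(400,400),interpolation=cv2.INTER_CUBIC) for p,a,b in((P[1],170,320),(P[0],210,230))]
cv2.imwrite("pics/e1.png",np.hstack(im))
E
```

```text
[ 0.52466002 -0.21863667  0.03447395] [-1.34275475  1.62696253  5.8831369 ] 8.7667
```

View pics/e1.png

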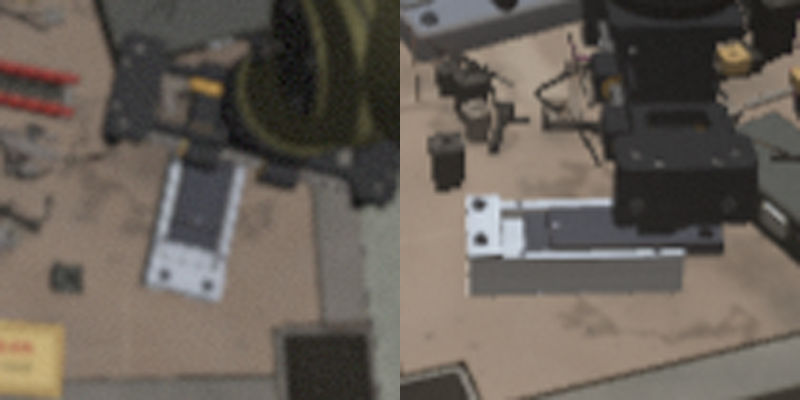

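{"api": "step_arm", "payload": {"steps": [{"x": 0,"y": 0,"z": -0.001,"ax": 0,"ay": 0,"az": 0},{"x": 0.004,"y": 0,"z": -0.0002,"ax": 0,"ay": 0,"az": 0},{"x": 0.005,"y": 0,"z": 0,"ax": 0,"ay": 0,"az": 0},{"x": 0.004,"y": 0,"z": 0,"ax": 0,"ay": 0,"az": 0},{"x": 0.003,"y": 0,"z": 0,"ax": 0,"ay": 0,"az": 0},{"x": 0.002,"y": 0,"z": 0,"ax": 0,"ay": 0,"az": 0},{"x": 0.001,"y": 0,"z": 0,"ax": 0,"ay": 0,"az": 0},{"x": 0,"y": 0,"z": 0,"ax": 0,"ay": 0,"az": 0}]}}

```text
time: 9.43
position: [0.5057, -0.2132, 0.0345]
tool_rot: [[-0.962, 0.271, -0.001], [0.271, 0.962, 0.0], [0.001, -0.0, -1.0]]
ft_force: [-0.6, 1.0, -1.5]
opening: 0.0138
gripper_force: 30.0
```

{"api": "step_arm", "payload": {"steps": [{"x": 0.0015,"y": 0,"z": 0,"ax": 0,"ay": 0,"az": 0},{"x": 0.0015,"y": 0,"z": 0,"ax": 0,"ay": 0,"az": 0},{"x": 0.0015,"y": 0,"z": 0,"ax": 0,"ay": 0,"az": 0},{"x": 0,"y": 0,"z": 0,"ax": 0,"ay": 0,"az": 0}]}}

```text
time: 9.77
position: [0.5016, -0.2121, 0.0345]
tool_rot: [[-0.962, 0.271, -0.001], [0.271, 0.962, 0.0], [0.001, 0.0, -1.0]]
ft_force: [-0.0, 0.0, -2.4]
opening: 0.0138
gripper_force: 30.0
```

{"api": "step_arm", "payload": {"steps": [{"x": 0.0015,"y": 0,"z": 0,"ax": 0,"ay": 0,"az": 0},{"x": 0.0015,"y": 0,"z": 0,"ax": 0,"ay": 0,"az": 0},{"x": 0,"y": 0,"z": 0,"ax": 0,"ay": 0,"az": 0}]}}

```text
time: 10.02
position: [0.4992, -0.2114, 0.0346]
tool_rot: [[-0.962, 0.271, 0.001], [0.271, 0.962, -0.0], [-0.001, 0.0, -1.0]]
ft_force: [0.4, -0.6, -3.8]
opening: 0.0139
gripper_force: 30.0
```

```bash
python3 - <<'E'
from fit import *
P=[snapshot("side"),snapshot("top")];o=observe();print(o["position"],o["ft_force"],o["time"])
print(*fit([P[0]],CAR[1:],[.4815,-.2055,-.275])[:2])
im=[cv2.resize(p["pixels"][a:a+105,b:b+105,::-1],(400,400),interpolation=cv2.INTER_CUBIC) for p,a,b in((P[1],170,320),(P[0],210,230))]
cv2.imwrite("pics/e2.png",np.hstack(im))
E
```

```text
[ 0.4992198  -0.21134114  0.03462676] [ 1.47078824 -0.19482623 -3.0971413 ] 10.1167
[ 0.48996906 -0.16366654  0.5630256 ] 88.33534152082174
```

View pics/e2.png

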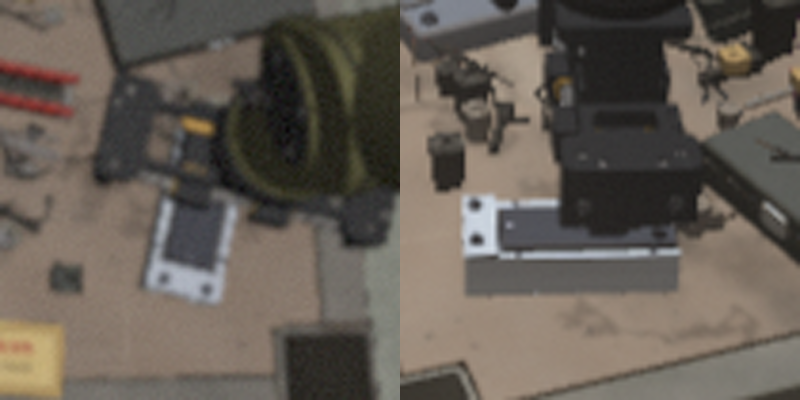

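{"api": "step_arm", "payload": {"steps": [{"x": 0.001,"y": 0,"z": 0.0004,"ax": 0,"ay": 0,"az": 0},{"x": 0.001,"y": 0,"z": 0.0004,"ax": 0,"ay": 0,"az": 0},{"x": 0,"y": 0,"z": 0,"ax": 0,"ay": 0,"az": 0}]}}

```text
time: 10.37
position: [0.4989, -0.2112, 0.0345]
tool_rot: [[-0.962, 0.271, 0.004], [0.271, 0.962, -0.001], [-0.004, 0.0, -1.0]]
ft_force: [4.2, -1.0, 3.3]
opening: 0.0138
gripper_force: 30.0
```

{"api": "step_arm", "payload": {"steps": [{"x": 0,"y": 0,"z": 0,"ax": 0,"ay": 0,"az": 0},{"x": 0,"y": 0,"z": 0,"ax": 0,"ay": 0,"az": 0},{"x": 0,"y": 0,"z": -0.002,"ax": 0,"ay": 0,"az": 0},{"x": 0,"y": 0,"z": 0,"ax": 0,"ay": 0,"az": 0},{"x": 0,"y": 0,"z": 0,"ax": 0,"ay": 0,"az": 0},{"x": 0,"y": 0,"z": 0,"ax": 0,"ay": 0,"az": 0}], "grip": 0.088}}

```text
time: 10.87
position: [0.4967, -0.2107, 0.0357]
tool_rot: [[-0.962, 0.272, -0.001], [0.272, 0.962, 0.0], [0.001, 0.0, -1.0]]
ft_force: [0.3, 1.0, -0.2]
opening: 0.0514
gripper_force: 0.0
```

```bash
python3 - <<'E'
from fit import *
np.set_printoptions(precision=4,suppress=True)
P=[snapshot("side"),snapshot("top")];o=observe();A=now();print(o["position"],o["ft_force"],o["opening"],o["time"])
for l,off in(("nest_home",[.006,0,.019]),("tongue_tip",None),("lug_mid",[.02,0,.046])):
    r=[tip_of(l,p) for p in P]
    print(l,[(x[0]["at"],x[0]["score"],onz(p,x[0]["at"],off[2])[:2] if off else "") for p,x in zip(P,r) if x])
print(A[:3,:3])
E
```

```text
[ 0.4969 -0.2108  0.0357] [ 0.0545  0.1488 -0.0676] 0.05934891966441436 10.9667
nest_home [([277.2, 272.9], 0.85, array([ 0.4861, -0.2097])), ([371.3, 220.1], 0.86, array([ 0.4909, -0.2047]))]
tongue_tip [([249.6, 276.1], 0.65, ''), ([367.6, 242.7], 0.67, '')]
lug_mid [([283.5, 261.7], 0.83, array([ 0.4998, -0.2093])), ([376.9, 213.4], 0.6, array([ 0.5048, -0.2136]))]
[[-0.9624  0.2715 -0.0004]
 [ 0.2715  0.9624  0.0002]
 [ 0.0005  0.0001 -1.    ]]
```

{"api": "step_arm", "payload": {"steps": [{"x": 0.0034,"y": 0,"z": 0,"ax": 0,"ay": 0,"az": 0},{"x": 0,"y": 0,"z": 0,"ax": 0,"ay": 0,"az": 0},{"x": 0,"y": 0,"z": 0,"ax": 0,"ay": 0,"az": 0},{"x": 0,"y": 0,"z": 0.008,"ax": 0,"ay": 0,"az": 0},{"x": 0,"y": 0,"z": 0.01,"ax": 0,"ay": 0,"az": 0},{"x": 0,"y": 0,"z": 0.008,"ax": 0,"ay": 0,"az": 0},{"x": 0,"y": 0,"z": 0.0045,"ax": 0,"ay": 0,"az": 0},{"x": 0,"y": 0,"z": 0.0015,"ax": 0,"ay": 0,"az": 0},{"x": 0,"y": 0,"z": 0,"ax": 0,"ay": 0,"az": 0}]}}

```text
time: 12.02
position: [0.4935, -0.2096, 0.003]
tool_rot: [[-0.963, 0.271, -0.001], [0.271, 0.963, 0.0], [0.001, 0.0, -1.0]]
ft_force: [0.6, -0.0, 0.1]
opening: 0.088
gripper_force: 0.0
```

{"api": "step_arm", "payload": {"steps": [{"x": 0,"y": 0,"z": 0,"ax": 0,"ay": 0,"az": 0},{"x": 0,"y": 0,"z": 0,"ax": 0,"ay": 0,"az": 0},{"x": 0,"y": 0,"z": 0,"ax": 0,"ay": 0,"az": 0},{"x": 0,"y": 0,"z": 0,"ax": 0,"ay": 0,"az": 0},{"x": 0,"y": 0,"z": 0,"ax": 0,"ay": 0,"az": 0},{"x": 0,"y": 0,"z": 0,"ax": 0,"ay": 0,"az": 0}], "grip": 0.03, "newtons": 40}}

```text
time: 12.52
position: [0.494, -0.2099, 0.0039]
tool_rot: [[-0.962, 0.272, 0.0], [0.272, 0.962, 0.0], [-0.0, 0.0, -1.0]]
ft_force: [-0.0, -0.1, 0.2]
opening: 0.0505
gripper_force: 0.2
```

```bash
cat >> h.py <<'E'
TC=T4(np.diag([-1.,1,-1]),[.015,0,.004])
def railT(p=(.535,.084,.075),yaw=.146):
    a=np.pi/6;return T4(Rz(yaw)@np.array([[np.cos(a),0,-np.sin(a)],[0,1,0],[np.sin(a),0,np.cos(a)]]),p)
E
python3 - <<'E'
from h import *
A=now();o=observe();print(o["gripper_force"],o["opening"],o["time"])
L=A@T4(Ro.from_euler("y",0).as_matrix(),[0,0,0]);
# tilt so that tool z = forward-down: rotate about tool y
a=np.pi/6
yaw=-.275;R=Rz(yaw)@railT(yaw=0)[:3,:3]@np.diag([-1.,1,-1])
L=T4(R,A[:3,3]+[0.02,.02,.27]);plan(A,L,10)
B=railT()@T4(np.eye(3),[.155,0,.002])@np.linalg.inv(TC);print(B[:3,3]);plan(L,B,15)
E
```

```text
0.15936451469315216 0.05053205075939987 12.5167
10 x {'x': -0.0077, 'y': 0.0025, 'z': -0.0262, 'ax': 0.0, 'ay': -3.0, 'az': -0.0}
[0.6776899  0.10498202 0.16519615]
15 x {'x': -0.0045, 'y': 0.0206, 'z': 0.011, 'ax': -0.8, 'ay': -0.0, 'az': -1.39}
```

{"api": "step_arm", "payload": {"steps": [{"x": 0,"y": 0,"z": 0,"ax": 0,"ay": 0,"az": 0},{"x": 0,"y": 0,"z": 0,"ax": 0,"ay": 0,"az": 0},{"x": 0,"y": 0,"z": -0.006,"ax": 0,"ay": 0,"az": 0},{"x": 0,"y": 0,"z": -0.014,"ax": 0,"ay": 0,"az": 0},{"x": -0.001,"y": 0,"z": -0.02,"ax": 0,"ay": -1,"az": 0}]}}

```text
time: 12.93
position: [0.4938, -0.2098, 0.0427]
tool_rot: [[-0.962, 0.271, 0.014], [0.271, 0.962, -0.003], [-0.014, 0.0, -1.0]]
ft_force: [0.5, 0.0, -6.0]
opening: 0.05
gripper_force: 40.0
```

```bash
python3 - <<'E'
from h import *
A=now();o=observe();print(o["gripper_force"],o["opening"],o["time"],o["ft_force"])
yaw=-.275;R=Rz(yaw)@railT(yaw=0)[:3,:3]@np.diag([-1.,1,-1])
L=T4(R,[.514,-.19,.274]);plan(A,L,9)
E
```

```text
39.99962294474244 0.050045670670381515 12.9333 [ 0.46659534  0.02867031 -6.01901803]
9 x {'x': -0.0077, 'y': 0.0027, 'z': -0.0248, 'ax': 0.0, 'ay': -3.24, 'az': 0.0}
```

{"api": "step_arm", "payload": {"steps": [{"x": -0.0077,"y": 0.0027,"z": -0.0248,"ax": 0,"ay": -3.24,"az": 0},{"x": -0.0077,"y": 0.0027,"z": -0.0248,"ax": 0,"ay": -3.24,"az": 0},{"x": -0.0077,"y": 0.0027,"z": -0.0248,"ax": 0,"ay": -3.24,"az": 0},{"x": -0.0077,"y": 0.0027,"z": -0.0248,"ax": 0,"ay": -3.24,"az": 0},{"x": -0.0077,"y": 0.0027,"z": -0.0248,"ax": 0,"ay": -3.24,"az": 0},{"x": -0.0077,"y": 0.0027,"z": -0.0248,"ax": 0,"ay": -3.24,"az": 0},{"x": -0.0077,"y": 0.0027,"z": -0.0248,"ax": 0,"ay": -3.24,"az": 0},{"x": -0.0077,"y": 0.0027,"z": -0.0248,"ax": 0,"ay": -3.24,"az": 0},{"x": -0.0077,"y": 0.0027,"z": -0.0248,"ax": 0,"ay": -3.24,"az": 0},{"x": 0,"y": 0,"z": 0,"ax": 0,"ay": 0,"az": 0}]}}

```text
time: 13.77
position: [0.5185, -0.1968, 0.2438]
tool_rot: [[-0.87, 0.271, 0.412], [0.244, 0.963, -0.119], [-0.429, -0.003, -0.903]]
ft_force: [-0.0, -0.9, -6.4]
opening: 0.0494
gripper_force: 40.0
```

```bash
python3 - <<'E'
from h import *
A=now();o=observe();print(o["gripper_force"],o["opening"],o["time"],o["ft_force"],A[:3,3])
R=railT()
B=R@T4(np.eye(3),[.19,0,.04])@np.linalg.inv(TC);print(B[:3,3]);plan(A,B,15)
E
```

```text
40.000126753002405 0.04941439149334827 13.7667 [-0.03572667 -0.9202631  -6.41907953] [ 0.51851675 -0.19679943  0.2437934 ]
[0.68888046 0.10662755 0.21560512]
15 x {'x': -0.0078, 'y': 0.0212, 'z': 0.0062, 'ax': -0.76, 'ay': -0.31, 'az': -1.42}
```

{"api": "step_arm", "payload": {"steps": [{"x": 0,"y": 0,"z": 0,"ax": 0,"ay": 0,"az": 0},{"x": 0,"y": 0,"z": 0,"ax": 0,"ay": 0,"az": 0}]}}

```text
time: 13.93
position: [0.5192, -0.1971, 0.2416]
tool_rot: [[-0.871, 0.273, 0.409], [0.246, 0.962, -0.118], [-0.426, -0.002, -0.905]]
ft_force: [-0.5, 1.3, -5.7]
opening: 0.0497
gripper_force: 40.0
```

```bash
python3 - <<'E'
from h import *
A=now();o=observe();print(o["time"],A[:3,3])
R=railT()
B=R@T4(np.eye(3),[.19,0,.03])@np.linalg.inv(TC);print(B[:3,3]);plan(A,B,15)
E
```

```text
13.9333 [ 0.51915298 -0.19713569  0.24162038]
[0.69382726 0.10735496 0.20694486]
15 x {'x': -0.0079, 'y': 0.0213, 'z': 0.0067, 'ax': -0.75, 'ay': -0.32, 'az': -1.43}
```

{"api": "step_arm", "payload": {"steps": [{"x": -0.004,"y": 0.0105,"z": 0.0033,"ax": -0.37,"ay": -0.16,"az": -0.71},{"x": -0.0079,"y": 0.0213,"z": 0.0067,"ax": -0.75,"ay": -0.32,"az": -1.43},{"x": -0.0079,"y": 0.0213,"z": 0.0067,"ax": -0.75,"ay": -0.32,"az": -1.43},{"x": -0.0079,"y": 0.0213,"z": 0.0067,"ax": -0.75,"ay": -0.32,"az": -1.43},{"x": -0.0079,"y": 0.0213,"z": 0.0067,"ax": -0.75,"ay": -0.32,"az": -1.43},{"x": -0.0079,"y": 0.0213,"z": 0.0067,"ax": -0.75,"ay": -0.32,"az": -1.43},{"x": -0.0079,"y": 0.0213,"z": 0.0067,"ax": -0.75,"ay": -0.32,"az": -1.43},{"x": -0.0079,"y": 0.0213,"z": 0.0067,"ax": -0.75,"ay": -0.32,"az": -1.43},{"x": -0.0079,"y": 0.0213,"z": 0.0067,"ax": -0.75,"ay": -0.32,"az": -1.43},{"x": -0.0079,"y": 0.0213,"z": 0.0067,"ax": -0.75,"ay": -0.32,"az": -1.43},{"x": -0.0079,"y": 0.0213,"z": 0.0067,"ax": -0.75,"ay": -0.32,"az": -1.43},{"x": -0.0079,"y": 0.0213,"z": 0.0067,"ax": -0.75,"ay": -0.32,"az": -1.43},{"x": -0.0079,"y": 0.0213,"z": 0.0067,"ax": -0.75,"ay": -0.32,"az": -1.43},{"x": -0.0079,"y": 0.0213,"z": 0.0067,"ax": -0.75,"ay": -0.32,"az": -1.43},{"x": -0.0079,"y": 0.0213,"z": 0.0067,"ax": -0.75,"ay": -0.32,"az": -1.43},{"x": -0.004,"y": 0.0105,"z": 0.0033,"ax": -0.37,"ay": -0.16,"az": -0.71},{"x": 0,"y": 0,"z": 0,"ax": 0,"ay": 0,"az": 0},{"x": 0,"y": 0,"z": 0,"ax": 0,"ay": 0,"az": 0},{"x": 0,"y": 0,"z": 0,"ax": 0,"ay": 0,"az": 0}]}}

```text
time: 15.52
position: [0.6944, 0.105, 0.2087]
tool_rot: [[-0.856, -0.143, 0.497], [-0.126, 0.99, 0.068], [-0.502, -0.005, -0.865]]
ft_force: [-0.1, -0.6, -5.9]
opening: 0.0495
gripper_force: 40.0
```

```bash
python3 - <<'E'
from h import *
np.set_printoptions(precision=4,suppress=True)
P=[snapshot("side"),snapshot("top")]
A=now();o=observe();print(o["time"],A[:3,3],o["ft_force"])
R=railT();C=np.linalg.inv(R)@A@TC;print("car in rail",C[:3,3],Ro.from_matrix(C[:3,:3]).as_euler("xyz",degrees=True))
for l,z in(("rail_end",.1204),("bush_arm",.097),("nest_home",0),("tongue_tip",0),("carriage",0),("cam_pivot",0),("lever_knob",0),("stand",0),("rail",.075)):
    r=[tip_of(l,p) for p in P]
    s=[(np.round(x[0]["at"],1).tolist(),round(x[0]["score"],2)) if x else None for x in r]
    print(l,s,*(tri(P[0],s[0][0],P[1],s[1][0]) if all(s) else ""))
for n,X in(("rail_end",[.076,0,.0085]),("bush",None)):
    if X: print(n,[proj(p,(R@np.r_[X,1])[:3]) for p in P])
print("nest exp",(A@TC@[.006,0,.019,1])[:3])
im=[cv2.resize(p["pixels"][a:a+150,b:b+100,::-1],(400,600),interpolation=cv2.INTER_CUBIC) for p,a,b in((P[1],110,210),(P[0],90,210))]
cv2.imwrite("pics/f1.png",np.hstack(im))
E
```

```text
15.6167 [0.6945 0.1048 0.2089] [ 0.5841  0.1362 -5.9765]
car in rail [ 0.1913 -0.0026  0.0315] [-0.2667 -0.1416  0.007 ]
rail_end [([278.4, 167.8], 0.76), ([251.2, 124.6], 0.16)] [0.6708 0.1208 0.1162] 0.11343931275400292
bush_arm [([247.2, 186.2], 0.71), ([265.2, 211.9], 0.8)] [0.508  0.0784 0.0824] 0.002191511441368739
nest_home [([309.6, 130.3], 0.68), ([251.2, 128.6], 0.6)] [0.6908 0.1061 0.2126] 0.010722469513767834
tongue_tip [([286.4, 146.2], 0.66), None]
carriage [([306.3, 138.0], 0.68), None]
cam_pivot [([252.2, 162.5], 0.64), ([252.3, 125.3], 0.51)] [0.6205 0.1181 0.1558] 0.17728439032084686
lever_knob [([255.0, 207.2], 0.76), None]
stand [([259.4, 211.6], 0.9), ([264.0, 207.5], 0.7)] [ 0.539   0.0792 -0.0063] 0.008674279434364619
rail [([257.7, 186.4], 0.96), ([238.5, 266.8], 0.64)] [0.4573 0.12   0.0685] 0.17809296370197866
rail_end [array([[276.2433, 167.2895]]), array([[258.6318, 175.2399]])]
nest exp [0.6794 0.1027 0.2174]
```

View pics/f1.png

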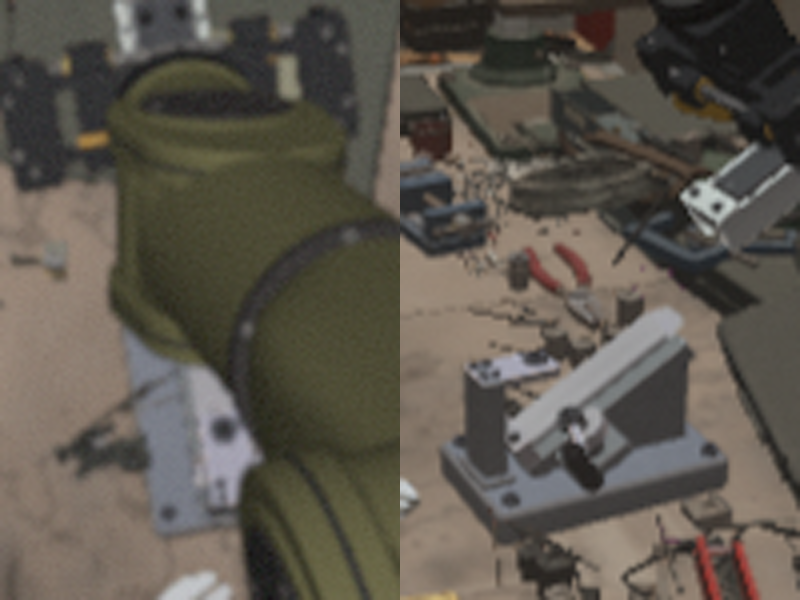

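{"api": "step_arm", "payload": {"steps": [{"x": 0.006,"y": 0.0006,"z": 0.004,"ax": 0,"ay": 0,"az": 0},{"x": 0.01,"y": 0.001,"z": 0.008,"ax": 0,"ay": 0,"az": 0},{"x": 0.01,"y": 0.001,"z": 0.008,"ax": 0,"ay": 0,"az": 0},{"x": 0.008,"y": 0,"z": 0.005,"ax": 0,"ay": 0,"az": 0},{"x": 0.005,"y": 0,"z": 0.0025,"ax": 0,"ay": 0,"az": 0},{"x": 0.002,"y": 0,"z": 0.001,"ax": 0,"ay": 0,"az": 0},{"x": 0,"y": 0,"z": 0,"ax": 0,"ay": 0,"az": 0},{"x": 0,"y": 0,"z": 0,"ax": 0,"ay": 0,"az": 0}]}}

```text
time: 17.18
position: [0.6753, 0.106, 0.1675]
tool_rot: [[-0.855, -0.145, 0.498], [-0.127, 0.989, 0.07], [-0.503, -0.003, -0.864]]
ft_force: [1.0, -0.3, -4.8]
opening: 0.0496
gripper_force: 40.0
```

```bash
cat >> h.py <<'E'
def st():
    np.set_printoptions(precision=4,suppress=True)
    A=now();o=observe();R=railT();C=np.linalg.inv(R)@A@TC
    print("t",o["time"],"car",C[:3,3]*1000,Ro.from_matrix(C[:3,:3]).as_euler("xyz",degrees=True),"F rail",R[:3,:3].T@np.array(o["ft_force"]),"Tq",R[:3,:3].T@np.array(o["torque"]),o["opening"],"grip",o["gripper_force"])
    return A,R
E
python3 - <<'E'
from fit import *
A,R=st()
p=snapshot("side")
for l in("rail_end","tongue_tip"): print(l,[(x["at"],x["score"]) for x in tip_of(l,p)[:1]])
C=A@TC;f=lambda M,X:proj(p,(np.c_[np.array(X)/1000,np.ones(len(X))]@M.T)[:,:3])
off=np.array([190,130]);s=6
print("car",(f(C,[[-60,-25,0],[-60,-25,32],[60,-25,0],[60,-25,28],[-60,25,32]])-off)*s)
print("rail",(f(R,[[76,0,8.5],[60,-15,12],[-55,-15,12],[60,-22,-2.5],[-50,-22,-2.5],[76,-9.5,8.5]])-off)*s)
cv2.imwrite("pics/g1.png",cv2.resize(p["pixels"][130:230,190:323,::-1],(798,600),interpolation=cv2.INTER_CUBIC))
E
```

```text
t 17.1833 car [154.2113   1.3406   5.0401] [-0.1548 -0.1865  0.068 ] F rail [-1.6071 -0.4761 -4.6163] Tq [ 0.054   0.9242 -0.0175] 0.049594015268697784 grip 39.999635852873325
rail_end [([275.6, 167.1], 0.82)]
tongue_tip [([278.8, 158.2], 0.45)]
car [[576.9292 224.7524]
 [548.5805 175.6314]
 [776.1912  65.0816]
 [754.8115  20.2585]
 [494.9389 136.2101]]
rail [[517.4599 223.7372]
 [503.3283 252.6023]
 [306.2202 409.103 ]
 [523.7988 280.2901]
 [336.124  429.798 ]
 [527.5678 231.7111]]
```

View pics/g1.png

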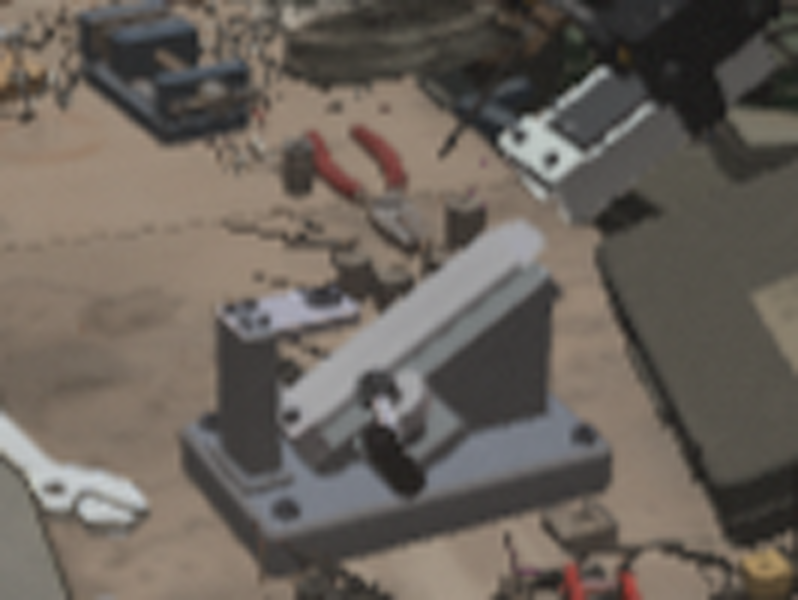

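```bash
cat > rf.py <<'E'
from fit import *
np.set_printoptions(precision=4,suppress=True)
P={n:snapshot(n) for n in("top","side")}
img={n:cv2.imread(f"pics/{n}0.png")[:,:,::-1].astype(float).mean(2) for n in P}
def poly(p,v,x0,grow=0,z=0):
    R=railT((v[0],v[1],.075),v[2]);g=grow
    X=np.array([[x0,-15-g,12],[60,-15-g,12],[76+g,-9.5-g,8.5],[76+g,9.5+g,8.5],[60,15+g,12],[x0,15+g,12]])/1000
    return proj(p,X@R[:3,:3].T+R[:3,3])
def rend(q):
    m=np.zeros((384*4,512*4),np.uint8);cv2.fillPoly(m,[np.round(((q+.5)*4-.5)*16).astype(np.int32)],255,shift=4)
    return cv2.GaussianBlur(cv2.resize(m,(512,384),interpolation=cv2.INTER_AREA)/255.,(0,0),.7)
def run(names,v0,x0=-5,free=(0,1,2)):
    D=[]
    for n in names:
        q=rend(poly(P[n],v0,x0));k=rend(poly(P[n],v0,x0+10,9))>.1;a=img[n]
        fg=np.percentile(a[q>.95],60);bg=np.median(a[k&(q<.02)]);D.append((n,np.clip((a-bg)/(fg-bg),0,1),k,fg,bg))
    v0=np.array(v0,float)
    def cost(u):
        v=v0.copy();v[list(free)]+=u
        return sum(((rend(poly(P[n],v,x0))-a)**2)[k].sum() for n,a,k,_,_ in D)
    S=np.vstack([np.zeros(len(free)),np.diag([[.006,.006,.06][i] for i in free])])
    r=minimize(cost,S[0],method="Nelder-Mead",options=dict(initial_simplex=S,xatol=1e-5,fatol=1e-3))
    v=v0.copy();v[list(free)]+=r.x
    print(names,v,r.fun,cost(S[0]),[(round(d[3]),round(d[4])) for d in D]);return v
v=[.535,.084,.146]
if __name__=="__main__":
    for nm in(["top"],["side"],["top","side"]):
        w=run(nm,v);run(nm,w)
E
python3 rf.py
```

```text
['top'] [0.5395 0.0846 0.1558] 3.488545642820685 11.30308969862558 [(142, 108)]
['top'] [0.5392 0.0846 0.1485] 3.6169785663987004 3.7243487738081074 [(143, 108)]
['side'] [0.5417 0.0805 0.1217] 6.301287895196749 67.6381728688159 [(158, 112)]
['side'] [0.5422 0.0812 0.1369] 7.714149504529032 8.466743993042812 [(159, 112)]
['top', 'side'] [0.542  0.0842 0.1412] 21.91323570179191 78.94126256744148 [(142, 108), (158, 112)]
['top', 'side'] [0.542  0.0842 0.1412] 23.666165293790307 23.666165293790307 [(142, 109), (159, 108)]
```

```bash
sed -i 's/p=(.535,.084,.075),yaw=.146/p=(.5405,.0838,.075),yaw=.145/' h.py; python3 -c "
from h import *
st()"
```

```text
t 17.4333 car [149.6499   2.7847   7.9607] [-0.128  -0.2149  0.156 ] F rail [-3.2846  0.6607 -5.3541] Tq [0.0124 1.0316 0.0151] 0.04966222751339413 grip 39.99962794594467
```

{"api": "step_arm", "payload": {"steps": [{"x": 0.001,"y": -0.001,"z": 0.002,"ax": 0,"ay": 0,"az": 0},{"x": 0.001,"y": -0.0018,"z": 0.003,"ax": 0,"ay": 0,"az": 0},{"x": 0.002,"y": 0,"z": 0.001,"ax": 0,"ay": 0,"az": 0},{"x": 0,"y": 0,"z": 0,"ax": 0,"ay": 0,"az": 0},{"x": 0,"y": 0,"z": 0,"ax": 0,"ay": 0,"az": 0}]}}

```text
time: 17.85
position: [0.6745, 0.103, 0.1595]
tool_rot: [[-0.856, -0.145, 0.497], [-0.127, 0.989, 0.07], [-0.502, -0.003, -0.865]]
ft_force: [0.4, 0.2, -6.2]
opening: 0.0492
gripper_force: 40.0
```

{"api": "step_arm", "payload": {"steps": [{"x": 0.003,"y": 0,"z": 0,"ax": 0,"ay": 0,"az": 0},{"x": 0.003,"y": 0,"z": 0,"ax": 0,"ay": 0,"az": 0},{"x": 0.003,"y": 0,"z": 0,"ax": 0,"ay": 0,"az": 0},{"x": 0.003,"y": 0,"z": 0,"ax": 0,"ay": 0,"az": 0},{"x": 0,"y": 0,"z": 0,"ax": 0,"ay": 0,"az": 0}]}}

```text
time: 18.27
position: [0.6635, 0.1014, 0.1532]
tool_rot: [[-0.856, -0.146, 0.496], [-0.127, 0.989, 0.07], [-0.501, -0.003, -0.866]]
ft_force: [0.4, 0.5, -6.8]
opening: 0.0499
gripper_force: 40.0
```

```bash
python3 -c "
from h import *
st()"
```

```text
t 18.2667 car [131.7111  -0.3569   1.6258] [-0.1118 -0.0588  0.1392] F rail [-3.0148  0.4695 -6.105 ] Tq [0.0265 0.9968 0.0495] 0.04990768626539464 grip 39.99964211136103
```

{"api": "step_arm", "payload": {"steps": [{"x": 0.003,"y": 0,"z": 0,"ax": 0,"ay": 0,"az": 0},{"x": 0.003,"y": 0,"z": 0,"ax": 0,"ay": 0,"az": 0},{"x": 0.002,"y": 0,"z": 0,"ax": 0,"ay": 0,"az": 0},{"x": 0,"y": 0,"z": 0,"ax": 0,"ay": 0,"az": 0},{"x": 0,"y": 0,"z": 0,"ax": 0,"ay": 0,"az": 0}]}}

```text
time: 18.68
position: [0.6576, 0.1006, 0.1498]
tool_rot: [[-0.855, -0.145, 0.497], [-0.127, 0.989, 0.07], [-0.502, -0.003, -0.865]]
ft_force: [-0.1, 0.1, -5.8]
opening: 0.0495
gripper_force: 40.0
```

```bash
python3 -c "
from h import *
st()"
```

```text
t 18.6833 car [124.89    -0.3316   1.6207] [-0.1247 -0.1465  0.1394] F rail [-2.9682  0.0972 -4.9294] Tq [0.0614 0.9206 0.014 ] 0.04950048560632678 grip 39.999670553952456
```

{"api": "step_arm", "payload": {"steps": [{"x": 0.003,"y": 0,"z": 0,"ax": 0,"ay": 0,"az": 0},{"x": 0.003,"y": 0,"z": 0,"ax": 0,"ay": 0,"az": 0},{"x": 0.002,"y": 0,"z": 0,"ax": 0,"ay": 0,"az": 0},{"x": 0,"y": 0,"z": 0,"ax": 0,"ay": 0,"az": 0}]}}

```text
time: 19.02
position: [0.6501, 0.0994, 0.1453]
tool_rot: [[-0.856, -0.146, 0.496], [-0.127, 0.989, 0.07], [-0.501, -0.003, -0.865]]
ft_force: [0.7, 0.8, -5.8]
opening: 0.0498
gripper_force: 40.0
```

```bash
python3 -c "
from h import *
st()"
```

```text
t 19.0167 car [116.0318  -0.4496   1.5613] [-0.1237 -0.08    0.1409] F rail [-2.2102  0.7378 -5.3933] Tq [-0.038   1.0074 -0.0184] 0.04977507165349653 grip 39.99987060204148
```

{"api": "step_arm", "payload": {"steps": [{"x": 0.003,"y": 0,"z": 0,"ax": 0,"ay": 0,"az": 0},{"x": 0.004,"y": 0,"z": 0,"ax": 0,"ay": 0,"az": 0},{"x": 0.004,"y": 0,"z": 0,"ax": 0,"ay": 0,"az": 0},{"x": 0.003,"y": 0,"z": 0,"ax": 0,"ay": 0,"az": 0},{"x": 0.002,"y": 0,"z": 0,"ax": 0,"ay": 0,"az": 0},{"x": 0,"y": 0,"z": 0,"ax": 0,"ay": 0,"az": 0}]}}

```text
time: 19.52
position: [0.6364, 0.0974, 0.1373]
tool_rot: [[-0.856, -0.146, 0.496], [-0.127, 0.989, 0.07], [-0.501, -0.003, -0.865]]
ft_force: [0.4, -0.5, -5.5]
opening: 0.05
gripper_force: 40.0
```

```bash
python3 -c "
from h import *
st()"
```

```text
t 19.5167 car [100.0628  -0.4918   1.5082] [-0.1216 -0.0806  0.1395] F rail [-2.4503 -0.5991 -4.896 ] Tq [0.0123 1.0015 0.0462] 0.049968746708583894 grip 39.99989907257259
```

{"api": "step_arm", "payload": {"steps": [{"x": 0,"y": 0.0015,"z": 0,"ax": 0,"ay": 0,"az": 0},{"x": 0,"y": 0.0015,"z": 0,"ax": 0,"ay": 0,"az": 0},{"x": 0,"y": 0,"z": 0,"ax": 0,"ay": 0,"az": 0}]}}

```text
time: 19.77
position: [0.637, 0.0978, 0.1374]
tool_rot: [[-0.855, -0.142, 0.498], [-0.126, 0.99, 0.065], [-0.502, -0.007, -0.865]]
ft_force: [0.3, -4.0, -6.3]
opening: 0.0494
gripper_force: 40.0
```

```bash
python3 -c "
from h import *
st()"
```

```text
t 19.7667 car [100.6788  -0.1683   1.259 ] [-0.4271 -0.1428  0.0798] F rail [-3.4185 -3.9769 -5.2799] Tq [-1.0034  1.2712  0.2573] 0.04935962696055 grip 40.01397100277245
```

{"api": "step_arm", "payload": {"steps": [{"x": 0,"y": -0.002,"z": 0,"ax": 0,"ay": 0,"az": 0},{"x": 0.003,"y": -0.0021,"z": 0.0004,"ax": 0,"ay": 0,"az": 0},{"x": 0.005,"y": 0,"z": 0.0004,"ax": 0,"ay": 0,"az": 0},{"x": 0.006,"y": 0,"z": 0,"ax": 0,"ay": 0,"az": 0},{"x": 0.006,"y": 0,"z": 0,"ax": 0,"ay": 0,"az": 0},{"x": 0.006,"y": 0,"z": 0,"ax": 0,"ay": 0,"az": 0},{"x": 0.004,"y": 0,"z": 0,"ax": 0,"ay": 0,"az": 0},{"x": 0,"y": 0,"z": 0,"ax": 0,"ay": 0,"az": 0}]}}

```text
time: 20.43
position: [0.6105, 0.0927, 0.1211]
tool_rot: [[-0.856, -0.146, 0.495], [-0.128, 0.989, 0.071], [-0.5, -0.003, -0.866]]
ft_force: [-0.2, -0.3, -4.9]
opening: 0.0496
gripper_force: 40.0
```

```bash
python3 -c "
from h import *
st()"
```

```text
t 20.4333 car [69.1413 -1.3961  0.6646] [-0.0839 -0.0068  0.1593] F rail [-2.6399 -0.2364 -4.0967] Tq [-0.0101  1.0538 -0.0172] 0.049560256494998046 grip 39.99960696324706
```

{"api": "step_arm", "payload": {"steps": [{"x": 0.005,"y": 0,"z": 0,"ax": 0,"ay": 0,"az": 0},{"x": 0.006,"y": 0,"z": 0,"ax": 0,"ay": 0,"az": 0},{"x": 0.006,"y": 0,"z": 0,"ax": 0,"ay": 0,"az": 0},{"x": 0.006,"y": 0,"z": 0,"ax": 0,"ay": 0,"az": 0},{"x": 0.006,"y": 0,"z": 0,"ax": 0,"ay": 0,"az": 0},{"x": 0.004,"y": 0,"z": 0,"ax": 0,"ay": 0,"az": 0},{"x": 0,"y": 0,"z": 0,"ax": 0,"ay": 0,"az": 0}]}}

```text
time: 21.02
position: [0.5824, 0.0883, 0.1046]
tool_rot: [[-0.856, -0.146, 0.495], [-0.128, 0.989, 0.07], [-0.5, -0.003, -0.866]]
ft_force: [-0.7, -0.6, -5.9]
opening: 0.0495
gripper_force: 40.0
```

```bash
python3 -c "
from h import *
st()"
```

```text
t 21.0167 car [36.2902 -1.6604  0.5535] [-0.1048 -0.0156  0.1609] F rail [-3.5839 -0.4802 -4.7051] Tq [0.0342 0.979  0.0121] 0.049532771268917114 grip 39.99973679892719
```

{"api": "step_arm", "payload": {"steps": [{"x": 0.005,"y": 0,"z": 0,"ax": 0,"ay": 0,"az": 0},{"x": 0.006,"y": 0,"z": 0,"ax": 0,"ay": 0,"az": 0},{"x": 0.006,"y": 0,"z": 0,"ax": 0,"ay": 0,"az": 0},{"x": 0.005,"y": 0,"z": 0,"ax": 0,"ay": 0,"az": 0},{"x": 0.004,"y": 0,"z": 0,"ax": 0,"ay": 0,"az": 0},{"x": 0.002,"y": 0,"z": 0,"ax": 0,"ay": 0,"az": 0},{"x": 0,"y": 0,"z": 0,"ax": 0,"ay": 0,"az": 0}]}}

```text
time: 21.6
position: [0.5592, 0.0849, 0.0909]
tool_rot: [[-0.856, -0.146, 0.496], [-0.128, 0.989, 0.07], [-0.501, -0.003, -0.865]]
ft_force: [-0.6, -0.0, -6.3]
opening: 0.05
gripper_force: 40.0
```

```bash
python3 -c "
from h import *
st()"
```

```text
t 21.6 car [ 9.1596 -1.6461  0.4502] [-0.1121 -0.0836  0.1536] F rail [-3.6738  0.0888 -5.1391] Tq [ 0.0468  1.0323 -0.0225] 0.04995874569840209 grip 39.99968399293721
```

{"api": "step_arm", "payload": {"steps": [{"x": 0.0015,"y": 0,"z": 0,"ax": 0,"ay": 0,"az": 0},{"x": 0.0015,"y": 0,"z": 0,"ax": 0,"ay": 0,"az": 0},{"x": 0.0015,"y": 0,"z": 0,"ax": 0,"ay": 0,"az": 0},{"x": 0,"y": 0,"z": 0,"ax": 0,"ay": 0,"az": 0}]}}

```text
time: 21.93
position: [0.5558, 0.0843, 0.0891]
tool_rot: [[-0.855, -0.146, 0.497], [-0.127, 0.989, 0.07], [-0.502, -0.003, -0.865]]
ft_force: [0.3, 0.6, -5.7]
opening: 0.0494
gripper_force: 40.0
```

```bash
python3 -c "
from h import *
st()"
```

```text
t 21.9333 car [ 5.1973 -1.7375  0.5497] [-0.1279 -0.1318  0.1451] F rail [-2.5594  0.5865 -5.117 ] Tq [ 0.0894  1.0431 -0.0469] 0.04944840633669411 grip 39.99967558309436
```

{"api": "step_arm", "payload": {"steps": [{"x": 0.0015,"y": 0,"z": 0,"ax": 0,"ay": 0,"az": 0},{"x": 0.0015,"y": 0,"z": 0,"ax": 0,"ay": 0,"az": 0},{"x": 0.0015,"y": 0,"z": 0,"ax": 0,"ay": 0,"az": 0},{"x": 0,"y": 0,"z": 0,"ax": 0,"ay": 0,"az": 0}]}}

```text
time: 22.27
position: [0.5518, 0.0837, 0.0867]
tool_rot: [[-0.856, -0.146, 0.497], [-0.128, 0.989, 0.07], [-0.502, -0.003, -0.865]]
ft_force: [-0.1, 0.2, -5.4]
opening: 0.0499
gripper_force: 40.0
```

```bash
python3 -c "
from h import *
st()"
```

```text
t 22.2667 car [ 0.4897 -1.7417  0.5091] [-0.1241 -0.1122  0.1481] F rail [-2.8106  0.2207 -4.6517] Tq [-0.0207  0.9452  0.0027] 0.04991506336133711 grip 39.99957664869726
```

{"api": "step_arm", "payload": {"steps": [{"x": 0.0015,"y": 0,"z": 0,"ax": 0,"ay": 0,"az": 0},{"x": 0.0015,"y": 0,"z": 0,"ax": 0,"ay": 0,"az": 0},{"x": 0.0015,"y": 0,"z": 0,"ax": 0,"ay": 0,"az": 0},{"x": 0,"y": 0,"z": 0,"ax": 0,"ay": 0,"az": 0}]}}

```text
time: 22.6
position: [0.5514, 0.0836, 0.0863]
tool_rot: [[-0.852, -0.144, 0.504], [-0.126, 0.99, 0.07], [-0.509, -0.004, -0.861]]
ft_force: [4.0, 0.4, 1.1]
opening: 0.0496
gripper_force: 40.0
```

```bash
python3 -c "
from h import *
st()"
```

```text
t 22.6 car [ 0.0216 -1.771   0.2833] [-0.199  -0.5741  0.103 ] F rail [ 4.0325 -0.1751 -1.0458] Tq [-0.0776 -0.3165 -0.0662] 0.04958815428538274 grip 39.999269200488925
```

{"api": "step_arm", "payload": {"steps": [{"x": -0.002,"y": 0,"z": 0.0003,"ax": 0,"ay": 0,"az": 0},{"x": -0.0015,"y": 0,"z": 0.0003,"ax": 0,"ay": 0,"az": 0},{"x": 0,"y": 0,"z": 0,"ax": 0,"ay": 0,"az": 0}]}}

```text
time: 22.85
position: [0.5515, 0.0837, 0.0861]
tool_rot: [[-0.855, -0.146, 0.497], [-0.127, 0.989, 0.07], [-0.502, -0.003, -0.865]]
ft_force: [0.6, 0.4, -0.9]
opening: 0.0498
gripper_force: 40.0
```

{"api": "step_arm", "payload": {"steps": [{"x": 0,"y": 0,"z": 0,"ax": 0,"ay": 0,"az": 0},{"x": 0,"y": 0,"z": 0,"ax": 0,"ay": 0,"az": 0},{"x": 0,"y": 0,"z": 0,"ax": 0,"ay": 0,"az": 0},{"x": 0,"y": 0,"z": 0,"ax": 0,"ay": 0,"az": 0}], "grip": 0.062}}

```text
time: 23.18
position: [0.5515, 0.0839, 0.0859]
tool_rot: [[-0.855, -0.146, 0.497], [-0.128, 0.989, 0.071], [-0.502, -0.003, -0.865]]
ft_force: [-0.1, -0.2, 0.2]
opening: 0.062
gripper_force: 0.0
```

```bash
python3 -c "
from h import *
st()"
```

```text
t 23.1833 car [-0.0873 -1.5111 -0.0136] [-0.1046 -0.1502  0.1603] F rail [-0.025  -0.1834  0.2927] Tq [ 0.0313  0.4309 -0.0013] 0.061987069517382566 grip 0.0
```

{"api": "step_arm", "payload": {"steps": [{"x": 0,"y": 0,"z": -0.008,"ax": 0,"ay": 0,"az": 0},{"x": 0,"y": 0,"z": -0.02,"ax": 0,"ay": 0,"az": 0},{"x": 0,"y": 0,"z": -0.03,"ax": 0,"ay": 0,"az": 0},{"x": 0,"y": 0,"z": -0.03,"ax": 0,"ay": 0,"az": 0},{"x": 0,"y": 0,"z": -0.03,"ax": 0,"ay": 0,"az": 0},{"x": -0.01,"y": 0.02,"z": -0.02,"ax": 0,"ay": 0,"az": 0},{"x": -0.01,"y": 0.03,"z": -0.01,"ax": 0,"ay": 0,"az": 0},{"x": -0.01,"y": 0.04,"z": 0,"ax": 0,"ay": 0,"az": 0},{"x": -0.01,"y": 0.04,"z": 0,"ax": 0,"ay": 0,"az": 0},{"x": 0,"y": 0.03,"z": 0,"ax": 0,"ay": 0,"az": 0},{"x": 0,"y": 0.02,"z": 0,"ax": 0,"ay": 0,"az": 0},{"x": 0,"y": 0,"z": 0,"ax": 0,"ay": 0,"az": 0},{"x": 0,"y": 0,"z": 0,"ax": 0,"ay": 0,"az": 0}]}}

```text
time: 24.27
position: [0.4852, 0.2575, 0.2337]
tool_rot: [[-0.855, -0.148, 0.497], [-0.13, 0.989, 0.072], [-0.503, -0.003, -0.865]]
ft_force: [-0.2, 0.0, -0.2]
opening: 0.062
gripper_force: 0.0
```

```bash
cat > kn.py <<'E'
from h import *
np.set_printoptions(precision=4,suppress=True)
R=railT();o=observe();print(o["time"],o["qpos"],o["position"])
Ri=np.linalg.inv(R)
for k in range(2):
    P=[snapshot("side"),snapshot("top")]
    for l in("lever_knob","cam_pivot","nest_home","lug_mid","tongue_tip"):
        r=[tip_of(l,p) for p in P];s=[(np.round(x[0]["at"],1).tolist(),round(x[0]["score"],2)) if x else None for x in r]
        print(l,s,end=" ")
        if all(s): X,e=tri(P[0],s[0][0],P[1],s[1][0]);print(X,"res %.4f"%e,"rail",(Ri@np.r_[X,1])[:3]*1000)
        else: print()
for n,p in zip(("side","top"),P): cv2.imwrite(f"pics/k_{n}.png",p["pixels"][:,:,::-1])
E
python3 kn.py
```

```text
24.2667 [-0.3341  0.5617 -0.6213  2.2534  1.6583  0.632  -0.6136] [0.4852 0.2575 0.2337]
lever_knob [([253.5, 207.2], 0.44), ([305.1, 219.6], 0.51)] [ 0.4901 -0.0232  0.0768] res 0.0039 rail [-55.7344 -98.5915  34.2005]
cam_pivot [([254.6, 198.1], 0.52), ([278.6, 211.7], 0.7)] [0.5142 0.0428 0.0627] res 0.0047 rail [-33.8034 -36.7368   5.2886]
nest_home [([257.9, 178.5], 0.79), ([262.3, 201.5], 0.62)] [0.5363 0.0844 0.098 ] res 0.0061 rail [ 7.9989  1.1529 21.9314]
lug_mid [([291.4, 239.5], 0.69), ([260.5, 200.1], 0.89)] [ 0.6106  0.0786 -0.1234] res 0.0706 rail [ -39.7633  -15.2336 -206.1761]
tongue_tip [([238.9, 195.0], 0.92), ([265.2, 223.0], 0.67)] [0.4834 0.0786 0.0587] res 0.0006 rail [-57.732    3.131   14.4796]
lever_knob [([290.2, 244.3], 0.72), ([304.8, 219.5], 0.63)] [ 0.5432 -0.0469 -0.0382] res 0.0827 rail [ -70.6312 -129.7063  -89.9026]
cam_pivot [([254.7, 195.5], 0.73), ([281.6, 213.3], 0.48)] [0.51   0.0353 0.0751] res 0.0086 rail [-32.1897 -43.5303  18.6728]
nest_home [([258.9, 179.4], 0.74), ([265.6, 203.0], 0.84)] [0.5341 0.0757 0.0994] res 0.0103 rail [ 5.7294 -7.1387 24.8804]
lug_mid [([254.6, 170.4], 0.76), ([261.4, 199.4], 0.78)] [0.5326 0.0877 0.1226] res 0.0034 rail [17.5547  4.9905 44.863 ]
tongue_tip [([238.8, 197.5], 0.64), ([267.5, 224.5], 0.84)] [0.4806 0.0726 0.0544] res 0.0008 rail [-63.0083  -2.4546  12.6324]
```

```bash
cat > kf.py <<'E'
from h import *
from scipy.optimize import least_squares
np.set_printoptions(precision=1,suppress=True)
R=railT((.5407,.0822,.075),.145)
P={n:snapshot(n) for n in("side","top")}
# dark blob near knob
for n,(u,v) in(("side",(255,207)),("top",(306,219))):
    g=P[n]["pixels"].astype(float).max(2);y0,x0=v-16,u-16;w=g[y0:y0+33,x0:x0+33]
    print(n);print(w[4:29,4:29].astype(int))
W=lambda X:(R@np.r_[np.array(X)/1000,1])[:3]
def pred(q):
    k=[q[0]+62*np.sin(q[3]),q[1]-62*np.cos(q[3]),q[2]]
    return k,np.r_[proj(P["top"],W(k))[0],proj(P["side"],W(k))[0],proj(P["top"],W(q[:3]))[0],proj(P["side"],W(q[:3]))[0]]
obs=np.array([305.8,219,255,207.5,281.8,213,254,196.5])
r=least_squares(lambda q:np.r_[pred(q)[1]-obs,(q[3]-.1)/.1],[-33,-40,18,.1],loss="soft_l1")
print(r.x,r.x[3],pred(r.x)[0],pred(r.x)[1]-obs)
E
python3 kf.py
```

```text
side
[[118  89  86  86  87  85  78  66  57  58  81  66  55  88 146 162 162 127
  102  78  61  59  61  61  62]
 [ 85  85  87  87  86  87  81  69  62 104 134 128  78  94 150 162 150 111
  106 105  81  63  59  60  58]
 [ 84  86  89  86  87  89  82  62  49 135 168 173 115 133 159 153 115  97
  110 122 111  80  63  59  59]
 [ 86  87  87  88  89  90  90  78  94 116 158 176 156 149 142 117  90  89
  113 123 126 111  84  65  59]
 [ 89  87  89  87  88  89  89  93 116  94 149 175 179 129  94  83  83  87
  112 124 127 126 115  86  63]
 [ 83  86  89  89  91  89  93  90  81  62 115 139 155 108  79  77  75  78
  115 126 125 128 124 100  76]
 [104  95  91  90  89  86  88  69  49  44  43  56 100 107  83  67  63  64
  111 125 126 123 107  83  75]
 [116 104  90  91  86  74  82  61  43  42  44  44  39  88  73  54  50  73
  114 124 119 103  80  66  72]
 [ 76  91  99  92  76  64 104  70  42  41  42  41  39  68  56  53  70 101
  118 113  98  73  63  71  99]
 [ 79  82  94  80  66  64  98  72  44  41  40  37  37  35  66  86 106 117
  108  91  71  62  69 104 130]
 [ 82  80  68  64  62  59  70  75  50  36  33
[... 3647 characters left out ...]
9 122 123 131 140 135 129 132 141 142 143 139 125  95  79  80
   76  67  60  62  82 103 109]
 [137 136 129 123 124 135 143 141 137 136 140 142 140 136 122  87  70  63
   65  66  63  68  87 110 123]
 [135 136 130 126 130 130 137 138 133 133 134 140 137 129 114  82  66  63
   59  56  60  71  86 108 122]
 [133 136 136 132 128 114 112 110 110 109 119 127 126 110  90  70  59  57
   57  54  65  71  83 106 123]
 [134 133 137 135 124  93  79  80  81  85  92 106 102  82  69  64  63  65
   62  65  65  73  81  99 114]]
[-34.  -41.6  23.7  -0.4] -0.35809220074347076 [np.float64(-55.703773544009806), np.float64(-99.68663399938399), np.float64(23.720448361629284)] [-0.2 -1.8  0.1  2.9  0.4  0.  -2.3 -1.6]
```

```bash
cat >> h.py <<'E'
RR=railT((.5407,.0822,.075),.145)
def kpose(x,y,z,phi): # tool tip at rail (mm), tool y along rail x turned by phi ccw
    c,s=np.cos(phi),np.sin(phi);M=np.array([[-s,c,0],[c,s,0],[0,0,-1.]]) # columns: x=(-s,c), y=(c,s), z=-z
    return RR@T4(np.array([[-s,c,0],[c,s,0],[0,0,-1.]]),np.array([x,y,z])/1000)
E
python3 - <<'E'
from kf import *
X,e=tri(P["top"],[306.2,218.3],P["side"],[254.8,206.3])
np.set_printoptions(precision=4,suppress=True)
print("knob blob",X,e,(np.linalg.inv(R)@np.r_[X,1])[:3])
A=now();B=kpose(-56,-100,90,-.2);print(np.linalg.det(B[:3,:3]),B[:3,3]);plan(A,B,15)
E
```

```text
side
[[117  90  86  87  87  84  77  65  58  59  80  68  55  86 148 162 164 128
  102  79  62  59  57  58  59]
 [ 85  84  87  88  87  88  80  69  62 105 135 129  76  95 149 161 150 111
  107 104  81  63  58  59  61]
 [ 85  86  87  87  88  89  84  63  47 136 167 174 115 132 158 152 114  99
  111 123 112  81  63  59  58]
 [ 86  87  87  89  87  89  91  80  94 116 156 177 156 148 141 117  90  89
  112 124 127 110  84  63  58]
 [ 89  87  89  88  87  90  89  93 115  93 149 174 179 130  94  83  82  86
  112 125 126 127 114  85  62]
 [ 83  87  89  90  90  89  93  90  80  65 115 138 154 108  77  77  75  77
  115 126 126 127 126 101  74]
 [104  96  90  90  90  86  89  68  52  43  43  56 100 105  82  69  61  65
  113 125 125 124 107  85  76]
 [116 105  92  90  84  75  81  61  43  42  46  45  39  88  72  55  51  74
  115 125 118 103  78  65  71]
 [ 76  92  99  92  76  65 104  70  40  41  44  41  36  69  56  53  70 101
  118 113  99  74  64  72  98]
 [ 77  83  94  80  65  63  98  72  44  40  41  39  37  36  66  88 107 117
  108  92  70  63  70 104 131]
 [ 83  79  68  62  62  59  66  75  50  35  36
[... 3841 characters left out ...]
25]
 [136 139 130 128 129 132 138 134 132 129 137 140 137 130 114  82  62  62
   61  57  63  67  90 107 124]
 [133 137 134 133 125 114 110 117 107 110 117 130 121 109  97  71  61  59
   54  56  61  74  87 105 121]
 [133 136 135 133 124  92  83  80  80  80  90 104  99  81  66  64  62  66
   61  65  67  76  82 101 117]]
[-34.  -41.6  23.7  -0.4] -0.35809220074347076 [np.float64(-55.703773544009806), np.float64(-99.68663399938399), np.float64(23.720448361629284)] [-0.2 -1.8  0.1  2.9  0.4  0.  -2.3 -1.6]
knob blob [ 0.4928 -0.0257  0.0804] 0.0036539400830418447 [-0.0519 -0.0999  0.0362]
1.0 [ 0.4626 -0.0303  0.1249]
15 x {'x': -0.01, 'y': -0.0207, 'z': 0.0041, 'ax': 0.0, 'ay': 0.02, 'az': 6.77}
```

{"api": "step_arm", "payload": {"steps": [{"x": -0.01,"y": -0.0207,"z": 0,"ax": 0,"ay": 0,"az": 6.77},{"x": -0.01,"y": -0.0207,"z": 0,"ax": 0,"ay": 0,"az": 6.77},{"x": -0.01,"y": -0.0207,"z": 0,"ax": 0,"ay": 0,"az": 6.77},{"x": -0.01,"y": -0.0207,"z": 0,"ax": 0,"ay": 0,"az": 6.77},{"x": -0.01,"y": -0.0207,"z": 0,"ax": 0,"ay": 0,"az": 6.77},{"x": -0.01,"y": -0.0207,"z": 0,"ax": 0,"ay": 0,"az": 6.77},{"x": -0.01,"y": -0.0207,"z": 0,"ax": 0,"ay": 0,"az": 6.77},{"x": -0.01,"y": -0.0207,"z": 0,"ax": 0,"ay": 0,"az": 6.77},{"x": -0.01,"y": -0.0207,"z": 0,"ax": 0,"ay": 0,"az": 6.77},{"x": -0.01,"y": -0.0207,"z": 0,"ax": 0,"ay": 0,"az": 6.77},{"x": -0.01,"y": -0.0207,"z": 0,"ax": 0,"ay": 0,"az": 6.77},{"x": -0.01,"y": -0.0207,"z": 0,"ax": 0,"ay": 0,"az": 6.77},{"x": -0.01,"y": -0.0207,"z": 0.006,"ax": 0,"ay": 0,"az": 6.77},{"x": -0.01,"y": -0.0207,"z": 0.012,"ax": 0,"ay": 0,"az": 6.77},{"x": -0.01,"y": -0.0207,"z": 0.012,"ax": 0,"ay": 0,"az": 6.77},{"x": 0,"y": 0,"z": 0,"ax": 0,"ay": 0,"az": 0},{"x": 0,"y": 0,"z": 0,"ax": 0,"ay": 0,"az": 0},{"x": 0,"y": 0,"z": 0,"ax": 0,"ay": 0,"az": 0}]}}

```text
time: 27.17
position: [0.4668, -0.0241, 0.1686]
tool_rot: [[-0.056, 0.869, 0.491], [0.997, 0.026, 0.068], [0.046, 0.494, -0.868]]
ft_force: [-0.1, -1.0, 0.7]
opening: 0.0621
gripper_force: 0.0
```

```bash
cat >> h.py <<'E'
def ks():
    np.set_printoptions(precision=4,suppress=True)
    A=now();o=observe();C=np.linalg.inv(RR)@A
    print("t",round(o["time"],2),"tip",(C[:3,3]*1000).round(1),"phi",round(float(np.arctan2(C[1,1],C[0,1])),3),"F rail",RR[:3,:3].T@np.array(o["ft_force"]),"open",round(o["opening"],4),"grip",round(o["gripper_force"],1),"q7",o["qpos"][6])
    return A
E
python3 - <<'E'
from h import *
A=ks();plan(A,kpose(-54,-100,75,-.2))
P=[snapshot("side"),snapshot("top")]
for l in("lever_knob","cam_pivot"): print(l,[[(np.round(x["at"],1).tolist(),round(x["score"],2)) for x in tip_of(l,p)[:2]] for p in P])
E
```

```text
t 27.17 tip [-29.8 -94.5 125.2] phi -0.1 F rail [ 0.1276 -0.9629  0.7549] open 0.0621 grip 0.0 q7 -2.0094319912126135
2 x {'x': -0.0041, 'y': -0.0116, 'z': 0.0252, 'ax': -0.11, 'ay': 0.14, 'az': 2.87}
lever_knob [[([255.6, 211.6], 0.63), ([248.3, 182.9], 0.34)], [([305.8, 219.3], 0.6)]]
cam_pivot [[([255.2, 211.0], 0.56), ([254.8, 198.2], 0.51)], [([266.8, 213.6], 0.24)]]
```

{"api": "step_arm", "payload": {"steps": [{"x": -0.0041,"y": -0.0116,"z": 0.025,"ax": 0,"ay": 0,"az": 2.87},{"x": -0.0041,"y": -0.0116,"z": 0.025,"ax": 0,"ay": 0,"az": 2.87},{"x": 0,"y": 0,"z": 0.01,"ax": 0,"ay": 0,"az": 0},{"x": 0,"y": 0,"z": 0,"ax": 0,"ay": 0,"az": 0},{"x": 0,"y": 0,"z": 0,"ax": 0,"ay": 0,"az": 0}]}}

```text
time: 27.88
position: [0.4813, -0.0289, 0.1056]
tool_rot: [[0.031, 0.873, 0.487], [0.995, -0.073, 0.069], [0.096, 0.482, -0.871]]
ft_force: [0.5, -0.1, 0.7]
opening: 0.0621
gripper_force: 0.0
```

```bash
python3 - <<'E'
from h import *
A=ks();plan(A,kpose(-54,-100,33,-.2),6)
E
```

```text
t 27.88 tip [ -49.5 -101.4   63.9] phi -0.2 F rail [ 0.7644 -0.1807  0.3675] open 0.0621 grip 0.0 q7 -2.0231255219541455
6 x {'x': 0.0001, 'y': -0.0007, 'z': 0.0052, 'ax': -0.08, 'ay': 0.04, 'az': -0.0}
```

{"api": "step_arm", "payload": {"steps": [{"x": 0,"y": -0.001,"z": 0.006,"ax": 0,"ay": 0,"az": 0},{"x": 0,"y": -0.001,"z": 0.006,"ax": 0,"ay": 0,"az": 0},{"x": 0,"y": -0.001,"z": 0.006,"ax": 0,"ay": 0,"az": 0},{"x": 0,"y": 0,"z": 0.006,"ax": 0,"ay": 0,"az": 0},{"x": 0,"y": 0,"z": 0.005,"ax": 0,"ay": 0,"az": 0},{"x": 0,"y": 0,"z": 0.002,"ax": 0,"ay": 0,"az": 0},{"x": 0,"y": 0,"z": 0,"ax": 0,"ay": 0,"az": 0}]}}

```text
time: 28.47
position: [0.4933, -0.0269, 0.0756]
tool_rot: [[0.033, 0.874, 0.485], [0.995, -0.076, 0.069], [0.097, 0.48, -0.872]]
ft_force: [-0.2, 1.4, 0.2]
opening: 0.0617
gripper_force: 0.0
```

{"api": "step_arm", "payload": {"steps": [{"x": 0,"y": 0,"z": 0,"ax": 0,"ay": 0,"az": 0},{"x": 0,"y": 0,"z": 0,"ax": 0,"ay": 0,"az": 0},{"x": 0,"y": 0,"z": 0,"ax": 0,"ay": 0,"az": 0},{"x": 0,"y": 0,"z": 0,"ax": 0,"ay": 0,"az": 0},{"x": 0,"y": 0,"z": 0,"ax": 0,"ay": 0,"az": 0},{"x": 0,"y": 0,"z": 0,"ax": 0,"ay": 0,"az": 0},{"x": 0,"y": 0,"z": 0,"ax": 0,"ay": 0,"az": 0},{"x": 0,"y": 0,"z": 0,"ax": 0,"ay": 0,"az": 0}], "grip": 0, "newtons": 15}}

```text
time: 29.13
position: [0.4935, -0.027, 0.0763]
tool_rot: [[0.033, 0.873, 0.487], [0.995, -0.076, 0.069], [0.097, 0.482, -0.871]]
ft_force: [0.2, 0.0, 0.3]
opening: 0.0158
gripper_force: 15.0
```

```bash
python3 - <<'E'
from h import *
ks()
E
```

```text
t 29.13 tip [ -53.4 -101.2   32.3] phi -0.202 F rail [0.3695 0.0028 0.1787] open 0.0158 grip 15.0 q7 -2.0025218796897324
```

```bash
cat >> h.py <<'E'
def arc(A,piv,d,n):
    c=np.array([piv[0],piv[1],0])/1000;M=RR@T4(np.eye(3),c)@T4(Rz(d),[0,0,0])@T4(np.eye(3),-c)@np.linalg.inv(RR)
    return plan(A,M@A,n)
E
python3 - <<'E'
from h import *
A=ks();arc(A,(-34,-41.6),.08,1)
E
```

```text
t 29.13 tip [ -53.4 -101.2   32.3] phi -0.202 F rail [0.3695 0.0028 0.1787] open 0.0158 grip 15.0 q7 -2.0025218796897324
1 x {'x': -0.0004, 'y': 0.005, 'z': -0.0, 'ax': -0.02, 'ay': -0.04, 'az': -4.58}
```

{"api": "step_arm", "payload": {"steps": [{"x": -0.0002,"y": 0.0025,"z": 0,"ax": 0,"ay": 0,"az": -2.29},{"x": -0.0004,"y": 0.005,"z": 0,"ax": 0,"ay": 0,"az": -4.58},{"x": -0.0004,"y": 0.005,"z": 0,"ax": 0,"ay": 0,"az": -4.58},{"x": -0.0002,"y": 0.0025,"z": 0,"ax": 0,"ay": 0,"az": -2.29},{"x": 0,"y": 0,"z": 0,"ax": 0,"ay": 0,"az": 0},{"x": 0,"y": 0,"z": 0,"ax": 0,"ay": 0,"az": 0}]}}

```text
time: 29.63
position: [0.5065, -0.0284, 0.0835]
tool_rot: [[-0.174, 0.856, 0.487], [0.984, 0.162, 0.068], [-0.021, 0.491, -0.871]]
ft_force: [-0.0, -2.3, 1.5]
opening: 0.0154
gripper_force: 15.0
```

```bash
python3 -c "
from h import *
A=ks();arc(A,(-34,-41.6),.08,1)"
```

```text
t 29.63 tip [ -38.8 -104.6   32.3] phi 0.037 F rail [ 0.4184 -2.2684  1.4756] open 0.0154 grip 15.0 q7 -1.7525386488137307
1 x {'x': -0.0004, 'y': 0.005, 'z': -0.0001, 'ax': -0.01, 'ay': -0.05, 'az': -4.58}
```

{"api": "step_arm", "payload": {"steps": [{"x": -0.0002,"y": 0.0025,"z": 0,"ax": 0,"ay": 0,"az": -2.29},{"x": -0.0004,"y": 0.005,"z": 0,"ax": 0,"ay": 0,"az": -4.58},{"x": -0.0004,"y": 0.005,"z": 0,"ax": 0,"ay": 0,"az": -4.58},{"x": -0.0002,"y": 0.0025,"z": 0,"ax": 0,"ay": 0,"az": -2.29},{"x": 0,"y": 0,"z": 0,"ax": 0,"ay": 0,"az": 0},{"x": 0,"y": 0,"z": 0,"ax": 0,"ay": 0,"az": 0}]}}

```text
time: 30.13
position: [0.5192, -0.0263, 0.0909]
tool_rot: [[-0.372, 0.791, 0.487], [0.918, 0.39, 0.067], [-0.137, 0.472, -0.871]]
ft_force: [-1.8, -4.6, 6.3]
opening: 0.0158
gripper_force: 15.0
```

```bash
python3 -c "
from h import *
A=ks();arc(A,(-34,-41.6),.08,1)"
```

```text
t 30.13 tip [ -24.  -104.2   32.2] phi 0.276 F rail [ 1.0604 -4.3016  6.6717] open 0.0158 grip 15.0 q7 -1.5141801157211328
1 x {'x': -0.0004, 'y': 0.0051, 'z': -0.0001, 'ax': -0.01, 'ay': -0.05, 'az': -4.58}
```

{"api": "step_arm", "payload": {"steps": [{"x": 0,"y": 0,"z": 0,"ax": 0,"ay": 0,"az": 0},{"x": 0,"y": 0,"z": 0,"ax": 0,"ay": 0,"az": 0},{"x": 0,"y": 0,"z": 0,"ax": 0,"ay": 0,"az": 0}], "grip": 0.03}}

```text
time: 30.38
position: [0.5188, -0.0248, 0.0903]
tool_rot: [[-0.375, 0.79, 0.485], [0.917, 0.392, 0.07], [-0.134, 0.471, -0.872]]
ft_force: [0.8, -0.2, 0.5]
opening: 0.0298
gripper_force: 0.0
```

```bash
python3 - <<'E'
from h import *
A=ks()
P=[snapshot("side"),snapshot("top")]
for l in("lever_knob","cam_pivot"): print(l,[[(np.round(x["at"],1).tolist(),round(x["score"],2)) for x in tip_of(l,p)[:2]] for p in P])
print([proj(p,A[:3,3]) for p in P])
E
```

```text
t 30.38 tip [ -24.5 -102.7   31.8] phi 0.277 F rail [ 0.9334 -0.3463  0.0691] open 0.0298 grip 0.0 q7 -1.5130449832690278
lever_knob [[([260.9, 204.3], 0.64)], []]
cam_pivot [[([252.7, 195.9], 0.58)], [([263.6, 204.1], 0.69), ([279.1, 215.7], 0.65)]]
[array([[263.8562, 201.2488]]), array([[305.9862, 206.8377]])]
```

{"api": "step_arm", "payload": {"steps": [{"x": -0.002,"y": 0,"z": -0.0005,"ax": 0,"ay": 0,"az": 0},{"x": 0,"y": 0,"z": 0,"ax": 0,"ay": 0,"az": 0},{"x": 0,"y": 0,"z": 0,"ax": 0,"ay": 0,"az": 0},{"x": 0,"y": 0,"z": 0,"ax": 0,"ay": 0,"az": 0}], "grip": 0, "newtons": 12}}

```text
time: 31.02
position: [0.5197, -0.0276, 0.0914]
tool_rot: [[-0.374, 0.79, 0.486], [0.917, 0.392, 0.068], [-0.137, 0.471, -0.871]]
ft_force: [-0.6, -0.5, 1.3]
opening: 0.0159
gripper_force: 12.0
```

```bash
python3 -c "
from h import *
A=ks();arc(A,(-34,-43),.08,1)"
```

```text
t 31.02 tip [ -23.5 -105.6   32.5] phi 0.277 F rail [ 0.0748 -0.4002  1.44  ] open 0.0159 grip 12.0 q7 -1.505673458350934
1 x {'x': -0.0004, 'y': 0.0051, 'z': -0.0001, 'ax': 0.0, 'ay': -0.05, 'az': -4.58}
```

{"api": "step_arm", "payload": {"steps": [{"x": -0.0002,"y": 0.0025,"z": 0,"ax": 0,"ay": 0,"az": -2.29},{"x": -0.0004,"y": 0.005,"z": 0,"ax": 0,"ay": 0,"az": -4.58},{"x": -0.0004,"y": 0.005,"z": 0,"ax": 0,"ay": 0,"az": -4.58},{"x": -0.0002,"y": 0.0025,"z": 0,"ax": 0,"ay": 0,"az": -2.29},{"x": 0,"y": 0,"z": 0,"ax": 0,"ay": 0,"az": 0},{"x": 0,"y": 0,"z": 0,"ax": 0,"ay": 0,"az": 0}]}}

```text
time: 31.52
position: [0.5319, -0.0219, 0.0988]
tool_rot: [[-0.549, 0.679, 0.487], [0.799, 0.598, 0.067], [-0.246, 0.426, -0.871]]
ft_force: [-0.6, -2.4, 3.5]
opening: 0.016
gripper_force: 12.0
```

```bash
python3 -c "
from h import *
A=ks();arc(A,(-34,-43),.08,1)"
```

```text
t 31.52 tip [  -8.7 -101.7   32.5] phi 0.516 F rail [ 0.9361 -2.3257  3.4993] open 0.016 grip 12.0 q7 -1.279713441148735
1 x {'x': -0.0004, 'y': 0.0051, 'z': -0.0001, 'ax': 0.01, 'ay': -0.05, 'az': -4.58}
```

{"api": "step_arm", "payload": {"steps": [{"x": -0.0006,"y": 0.0025,"z": -0.0006,"ax": 0,"ay": 0,"az": -2.29},{"x": -0.0008,"y": 0.005,"z": -0.0004,"ax": 0,"ay": 0,"az": -4.58},{"x": -0.0008,"y": 0.005,"z": -0.0004,"ax": 0,"ay": 0,"az": -4.58},{"x": -0.0004,"y": 0.0025,"z": -0.0002,"ax": 0,"ay": 0,"az": -2.29},{"x": 0,"y": 0,"z": 0,"ax": 0,"ay": 0,"az": 0},{"x": 0,"y": 0,"z": 0,"ax": 0,"ay": 0,"az": 0}], "grip": 0, "newtons": 20}}

```text
time: 32.02
position: [0.542, -0.0132, 0.1056]
tool_rot: [[-0.696, 0.53, 0.485], [0.635, 0.77, 0.069], [-0.336, 0.356, -0.872]]
ft_force: [4.2, 1.8, -9.8]
opening: 0.0158
gripper_force: 20.0
```

```bash
python3 -c "
from h import *
A=ks();arc(A,(-34,-43),.08,1)"
```

```text
t 32.02 tip [  4.5 -94.6  32.8] phi 0.755 F rail [ -1.0567   1.1626 -10.6799] open 0.0158 grip 20.0 q7 -1.0598132305337997
1 x {'x': -0.0004, 'y': 0.0051, 'z': -0.0001, 'ax': 0.03, 'ay': -0.04, 'az': -4.58}
```

{"api": "step_arm", "payload": {"steps": [{"x": -0.0003,"y": 0.0025,"z": -0.0004,"ax": 0,"ay": 0,"az": -2.29},{"x": -0.0007,"y": 0.005,"z": -0.0003,"ax": 0,"ay": 0,"az": -4.58},{"x": -0.0003,"y": 0.0025,"z": -0.0002,"ax": 0,"ay": 0,"az": -2.29},{"x": 0,"y": 0,"z": 0,"ax": 0,"ay": 0,"az": 0},{"x": 0,"y": 0,"z": 0,"ax": 0,"ay": 0,"az": 0}]}}

```text
time: 32.43
position: [0.5473, -0.0063, 0.1095]
tool_rot: [[-0.771, 0.414, 0.484], [0.505, 0.86, 0.069], [-0.388, 0.297, -0.873]]
ft_force: [9.0, 1.5, -15.6]
opening: 0.0153
gripper_force: 20.0
```

```bash
python3 -c "
from h import *
A=ks();arc(A,(-34,-43),.08,1)"
```

```text
t 32.43 tip [ 11.9 -88.5  33. ] phi 0.913 F rail [  0.1211   0.2155 -18.0704] open 0.0153 grip 20.0 q7 -0.9206061040659421
1 x {'x': -0.0004, 'y': 0.0051, 'z': -0.0001, 'ax': 0.04, 'ay': -0.04, 'az': -4.58}
```

{"api": "step_arm", "payload": {"steps": [{"x": 0,"y": 0,"z": 0.001,"ax": 0,"ay": 0,"az": 0},{"x": -0.0003,"y": 0.0025,"z": 0.0012,"ax": 0,"ay": 0,"az": -2.29},{"x": -0.0004,"y": 0.005,"z": 0,"ax": 0,"ay": 0,"az": -4.58},{"x": 0,"y": 0,"z": 0,"ax": 0,"ay": 0,"az": 0},{"x": 0,"y": 0,"z": 0,"ax": 0,"ay": 0,"az": 0}], "grip": 0, "newtons": 30}}

```text
time: 32.85
position: [0.5516, 0.0003, 0.1119]
tool_rot: [[-0.815, 0.316, 0.486], [0.397, 0.915, 0.069], [-0.423, 0.249, -0.871]]
ft_force: [0.1, -1.2, 3.2]
opening: 0.0149
gripper_force: 30.0
```

```bash
cat >> h.py <<'E'
def kt():
    A=ks();C=np.linalg.inv(RR)@A;o=observe();F=A[:3,:3].T@np.array(o["ft_force"]);d=C[:2,3]*1000-[-34,-43]
    print("theta_img",np.arctan2(d[0],-d[1]),"r",np.linalg.norm(d),"F tool",F)
E
python3 -c "
from h import *
kt()"
```

```text
t 32.85 tip [ 17.5 -82.6  32.5] phi 1.035 F rail [ 1.5348 -1.182   2.781 ] open 0.0149 grip 30.0 q7 -0.820413197516456
theta_img 0.9150444767724002 r 65.0032603231474 F tool [-1.9012 -0.2524 -2.7944]
```

{"api": "step_arm", "payload": {"steps": [{"x": -0.0002,"y": 0.0025,"z": 0,"ax": 0,"ay": 0,"az": -2.29},{"x": -0.0004,"y": 0.005,"z": 0,"ax": 0,"ay": 0,"az": -4.58},{"x": 0,"y": 0,"z": 0,"ax": 0,"ay": 0,"az": 0},{"x": 0,"y": 0,"z": 0,"ax": 0,"ay": 0,"az": 0}]}}

```text
time: 33.18
position: [0.5541, 0.0061, 0.1138]
tool_rot: [[-0.846, 0.218, 0.486], [0.285, 0.956, 0.067], [-0.45, 0.195, -0.871]]
ft_force: [-2.1, -3.9, 4.3]
opening: 0.0152
gripper_force: 30.0
```

```bash
python3 -c "
from h import *
kt()"
```

```text
t 33.18 tip [ 21.4 -77.2  32.4] phi 1.155 F rail [-0.1489 -3.5504  5.0059] open 0.0152 grip 30.0 q7 -0.7229864792241915
theta_img 1.017057715832838 r 65.09672485542971 F tool [-1.2562 -3.3459 -4.9913]
```

{"api": "step_arm", "payload": {"steps": [{"x": -0.0002,"y": 0.003,"z": 0.0,"ax": 0,"ay": 0,"az": -2.5},{"x": -0.0002,"y": 0.003,"z": 0,"ax": 0,"ay": 0,"az": -2.5},{"x": 0,"y": 0,"z": 0,"ax": 0,"ay": 0,"az": 0},{"x": 0,"y": 0,"z": 0,"ax": 0,"ay": 0,"az": 0}], "grip": 0, "newtons": 40}}

```text
time: 33.52
position: [0.5555, 0.0095, 0.1147]
tool_rot: [[-0.862, 0.147, 0.486], [0.202, 0.977, 0.063], [-0.466, 0.152, -0.872]]
ft_force: [-3.7, -7.9, 7.3]
opening: 0.0148
gripper_force: 40.0
```

```bash
python3 -c "
from h import *
kt()"
```

```text
t 33.52 tip [ 23.4 -74.1  32.3] phi 1.241 F rail [-0.503  -7.3     8.7261] open 0.0148 grip 40.0 q7 -0.6548937377238575
theta_img 1.0751372836857045 r 65.28727472204991 F tool [-1.8181 -7.1687 -8.6598]
```

{"api": "step_arm", "payload": {"steps": [{"x": -0.0002,"y": 0.003,"z": 0.0,"ax": 0,"ay": 0,"az": -2.5},{"x": -0.0002,"y": 0.003,"z": 0,"ax": 0,"ay": 0,"az": -2.5},{"x": 0,"y": 0,"z": 0,"ax": 0,"ay": 0,"az": 0},{"x": 0,"y": 0,"z": 0,"ax": 0,"ay": 0,"az": 0}]}}

```text
time: 33.85
position: [0.557, 0.0147, 0.116]
tool_rot: [[-0.871, 0.072, 0.487], [0.116, 0.991, 0.061], [-0.478, 0.11, -0.871]]
ft_force: [-3.4, -8.5, 8.1]
opening: 0.0151
gripper_force: 40.0
```

```bash
python3 -c "
from h import *
kt()"
```

```text
t 33.85 tip [ 26.  -69.1  32.3] phi 1.327 F rail [ 0.059  -7.9145  9.3075] open 0.0151 grip 40.0 q7 -0.5880875117974524
theta_img 1.16039601987381 r 65.45671050648423 F tool [-1.888  -7.7777 -9.2312]
```

{"api": "step_arm", "payload": {"steps": [{"x": -0.0002,"y": 0.003,"z": -0.0005,"ax": 0,"ay": 0,"az": -2},{"x": -0.0002,"y": 0.003,"z": 0,"ax": 0,"ay": 0,"az": -2},{"x": 0,"y": 0,"z": 0,"ax": 0,"ay": 0,"az": 0},{"x": 0,"y": 0,"z": 0,"ax": 0,"ay": 0,"az": 0}]}}

```text
time: 34.18
position: [0.5579, 0.0191, 0.1169]
tool_rot: [[-0.873, 0.014, 0.487], [0.048, 0.997, 0.058], [-0.485, 0.074, -0.871]]
ft_force: [-2.0, -11.8, 5.3]
opening: 0.015
gripper_force: 40.0
```

```bash
python3 -c "
from h import *
kt()"
```

```text
t 34.18 tip [ 27.8 -64.9  32.4] phi 1.396 F rail [ -0.5637 -11.3716   6.4362] open 0.015 grip 40.0 q7 -0.5370358092633454
theta_img 1.229855571396217 r 65.56905464216696 F tool [ -1.3699 -11.3889  -6.2826]
```

{"api": "step_arm", "payload": {"steps": [{"x": -0.0002,"y": 0.003,"z": 0,"ax": 0,"ay": 0,"az": -1},{"x": -0.0002,"y": 0.002,"z": 0,"ax": 0,"ay": 0,"az": -1},{"x": 0,"y": 0,"z": 0,"ax": 0,"ay": 0,"az": 0},{"x": 0,"y": 0,"z": 0,"ax": 0,"ay": 0,"az": 0}]}}

```text
time: 34.52
position: [0.5584, 0.0224, 0.1174]
tool_rot: [[-0.873, -0.014, 0.488], [0.014, 0.998, 0.055], [-0.488, 0.055, -0.871]]
ft_force: [-1.9, -14.5, 8.1]
opening: 0.0152
gripper_force: 40.0
```

```bash
python3 -c "
from h import *
kt()"
```

```text
t 34.52 tip [ 28.9 -61.8  32.3] phi 1.43 F rail [  0.6    -14.1006   9.0166] open 0.0152 grip 40.0 q7 -0.5138776631669933
theta_img 1.2808941618333383 r 65.64066603172593 F tool [ -2.4963 -14.0353  -8.7901]
```

{"api": "step_arm", "payload": {"steps": [{"x": -0.0002,"y": 0.003,"z": -0.0005,"ax": 0,"ay": 0,"az": -1},{"x": -0.0002,"y": 0.002,"z": 0,"ax": 0,"ay": 0,"az": -1},{"x": 0,"y": 0,"z": 0,"ax": 0,"ay": 0,"az": 0},{"x": 0,"y": 0,"z": 0,"ax": 0,"ay": 0,"az": 0}]}}

```text
time: 34.85
position: [0.5588, 0.0258, 0.118]
tool_rot: [[-0.872, -0.042, 0.488], [-0.019, 0.998, 0.051], [-0.489, 0.035, -0.871]]
ft_force: [0.5, -15.7, 5.5]
opening: 0.0149
gripper_force: 40.0
```

```bash
python3 -c "
from h import *
kt()"
```

```text
t 34.85 tip [ 29.9 -58.4  32.4] phi 1.464 F rail [  1.2012 -15.5829   5.6894] open 0.0149 grip 40.0 q7 -0.4909911797096751
theta_img 1.3337739605905086 r 65.74432260590538 F tool [ -2.8064 -15.4806  -5.3956]
```

{"api": "step_arm", "payload": {"steps": [{"x": -0.0002,"y": 0.003,"z": -0.0003,"ax": 0,"ay": 0,"az": -1},{"x": -0.0002,"y": 0.003,"z": 0,"ax": 0,"ay": 0,"az": -1},{"x": 0,"y": 0,"z": 0,"ax": 0,"ay": 0,"az": 0},{"x": 0,"y": 0,"z": 0,"ax": 0,"ay": 0,"az": 0}]}}

```text
time: 35.18
position: [0.559, 0.0297, 0.1185]
tool_rot: [[-0.87, -0.07, 0.489], [-0.053, 0.997, 0.047], [-0.491, 0.015, -0.871]]
ft_force: [0.9, -20.9, 6.2]
opening: 0.015
gripper_force: 40.0
```

```bash
python3 -c "
from h import *
kt()"
```

```text
t 35.18 tip [ 30.9 -54.6  32.4] phi 1.498 F rail [  1.2953 -20.8386   6.4207] open 0.015 grip 40.0 q7 -0.4698205970758857
theta_img 1.3941564911887516 r 65.87954355221335 F tool [ -2.7509 -20.8422  -5.9317]
```

{"api": "step_arm", "payload": {"steps": [{"x": 0,"y": -0.002,"z": 0,"ax": 0,"ay": 0,"az": 0},{"x": 0,"y": -0.002,"z": 0,"ax": 0,"ay": 0,"az": 0},{"x": 0.0005,"y": -0.001,"z": -0.0005,"ax": 0,"ay": 0,"az": 0},{"x": 0,"y": 0,"z": 0,"ax": 0,"ay": 0,"az": 0},{"x": 0,"y": 0,"z": 0,"ax": 0,"ay": 0,"az": 0}]}}

```text
time: 35.6
position: [0.5588, 0.0293, 0.1185]
tool_rot: [[-0.87, -0.076, 0.488], [-0.055, 0.997, 0.057], [-0.49, 0.023, -0.871]]
ft_force: [4.7, -10.2, -2.9]
opening: 0.0149
gripper_force: 40.0
```

```bash
python3 -c "
from h import *
kt()"
```

```text
t 35.6 tip [ 30.6 -55.   32.6] phi 1.499 F rail [  1.2909 -10.8054  -4.0612] open 0.0149 grip 40.0 q7 -0.4635271151765401
theta_img 1.3876097182578822 r 65.74226398242389 F tool [ -2.0982 -10.6247   4.1987]
```

{"api": "step_arm", "payload": {"steps": [{"x": 0,"y": -0.002,"z": 0.0005,"ax": 0,"ay": 0,"az": 0},{"x": 0,"y": -0.002,"z": 0,"ax": 0,"ay": 0,"az": 0},{"x": 0.0005,"y": -0.001,"z": 0,"ax": 0,"ay": 0,"az": 0},{"x": 0,"y": 0,"z": 0,"ax": 0,"ay": 0,"az": 0},{"x": 0,"y": 0,"z": 0,"ax": 0,"ay": 0,"az": 0}]}}

```text
time: 36.02
position: [0.5587, 0.0286, 0.1184]
tool_rot: [[-0.869, -0.083, 0.487], [-0.058, 0.996, 0.066], [-0.491, 0.029, -0.871]]
ft_force: [4.9, -3.8, -4.0]
opening: 0.015
gripper_force: 40.0
```

{"api": "step_arm", "payload": {"steps": [{"x": 0,"y": 0,"z": 0,"ax": 0,"ay": 0,"az": 0},{"x": 0,"y": 0,"z": 0,"ax": 0,"ay": 0,"az": 0},{"x": 0,"y": 0,"z": 0,"ax": 0,"ay": 0,"az": 0}], "grip": 0.025}}

```text
time: 36.27
position: [0.557, 0.0313, 0.1187]
tool_rot: [[-0.87, -0.089, 0.485], [-0.061, 0.996, 0.072], [-0.489, 0.033, -0.872]]
ft_force: [0.1, -0.1, 0.6]
opening: 0.0247
gripper_force: 0.0
```

```bash
python3 -c "
from h import *
kt()"
```

```text
t 36.27 tip [ 29.5 -52.7  33.5] phi 1.506 F rail [ 0.3937 -0.0714  0.4842] open 0.0247 grip 0.0 q7 -0.45635410389706677
theta_img 1.4189938022359858 r 64.19009345223672 F tool [-0.3921 -0.0457 -0.4887]
```

{"api": "step_arm", "payload": {"steps": [{"x": 0,"y": -0.0015,"z": 0,"ax": 0,"ay": 0,"az": 0},{"x": 0,"y": 0,"z": -0.005,"ax": 0,"ay": 0,"az": 0},{"x": 0,"y": 0,"z": -0.012,"ax": 0,"ay": 0,"az": 0},{"x": 0,"y": 0,"z": -0.025,"ax": 0,"ay": 0,"az": 0},{"x": 0,"y": 0,"z": -0.03,"ax": 0,"ay": 0,"az": 0},{"x": 0,"y": 0,"z": -0.03,"ax": 0,"ay": 0,"az": 0},{"x": -0.01,"y": 0.02,"z": -0.03,"ax": 0,"ay": 0,"az": 0},{"x": -0.01,"y": 0.03,"z": -0.02,"ax": 0,"ay": 0,"az": 0},{"x": -0.01,"y": 0.04,"z": 0,"ax": 0,"ay": 0,"az": 0},{"x": -0.01,"y": 0.04,"z": 0,"ax": 0,"ay": 0,"az": 0},{"x": 0,"y": 0.04,"z": 0,"ax": 0,"ay": 0,"az": 0},{"x": 0,"y": 0.03,"z": 0,"ax": 0,"ay": 0,"az": 0},{"x": 0,"y": 0.02,"z": 0,"ax": 0,"ay": 0,"az": 0},{"x": 0,"y": 0,"z": 0,"ax": 0,"ay": 0,"az": 0},{"x": 0,"y": 0,"z": 0,"ax": 0,"ay": 0,"az": 0}]}}

```text
time: 37.52
position: [0.4984, 0.2409, 0.2775]
tool_rot: [[-0.87, -0.09, 0.486], [-0.064, 0.995, 0.071], [-0.49, 0.03, -0.871]]
ft_force: [0.8, -0.7, -0.2]
opening: 0.025
gripper_force: 0.0
```

```bash
python3 kn.py; python3 - <<'E'
from fit import *
# silhouettes: fit carriage+lug pose along rail from the side & top picture colours is skipped; compare expected pixels
P=[snapshot("side"),snapshot("top")]
for n,X in(("nest",[6,0,19]),("lug",[20,0,46]),("knob",[-30+62*np.sin(1.38),-43.5-62*np.cos(1.38),33])):
    print(n,[proj(p,(RR@np.r_[np.array(X)/1000,1])[:3]).round(1) for p in P])
E
```

```text
37.5167 [ 0.0147  0.6101 -1.1007  2.1707  1.4509  0.8779 -0.3863] [0.4984 0.2409 0.2775]
lever_knob [([270.1, 182.3], 0.58), ([285.8, 193.2], 0.64)] [0.5519 0.026  0.1132] res 0.0030 rail [ 21.5848 -58.8732  31.5976]
cam_pivot [([336.1, 272.1], 0.75), ([281.5, 211.7], 0.77)] [ 0.6395 -0.0197 -0.1752] res 0.2016 rail [ -53.193  -116.7596 -258.1433]
nest_home [([259.4, 180.5], 0.57), ([263.1, 199.8], 0.79)] [0.5409 0.0824 0.0922] res 0.0046 rail [ 8.7833 -1.4451 14.8167]
lug_mid [([255.5, 169.7], 0.68), ([260.3, 199.1], 0.89)] [0.5346 0.0901 0.1231] res 0.0008 rail [19.808   7.0661 44.0925]
tongue_tip [([239.3, 193.7], 0.67), ([263.9, 226.1], 0.94)] [0.4801 0.0811 0.0611] res 0.0095 rail [-59.0217   6.0773  18.0559]
lever_knob [([270.9, 178.9], 0.5), ([286.0, 193.6], 0.54)] [0.5512 0.0255 0.123 ] res 0.0076 rail [ 25.8827 -59.2783  40.4605]
cam_pivot [([255.4, 179.2], 0.66), ([279.3, 215.0], 0.69)] [0.5062 0.0415 0.12  ] res 0.0227 rail [-12.2076 -36.9337  58.9709]
nest_home [([261.5, 180.3], 0.63), ([263.9, 201.1], 0.52)] [0.5415 0.0794 0.0934] res 0.0131 rail [ 9.5206 -4.5087 15.7554]
lug_mid [([256.1, 170.2], 0.73), ([262.3, 198.4], 0.83)] [0.5355 0.0853 0.1238] res 0.0021 rail [20.2875  2.2066 44.6401]
tongue_tip [([237.1, 191.9], 0.88), ([266.9, 223.2], 0.97)] [0.4793 0.0748 0.0714] res 0.0044 rail [-55.3338  -0.0542  27.8058]
nest [array([[257.1, 180.3]]), array([[263.7, 200.5]])]
lug [array([[256.8, 170.4]]), array([[263.8, 198.9]])]
knob [array([[271.7, 179.5]]), array([[284.8, 189.4]])]
```

```bash
python3 - <<'E'
from h import *
np.set_printoptions(precision=4,suppress=True)
c=[]
P=[snapshot("side"),snapshot("top")]
for p,(u,v),t in zip(P,((271,181),(285,192)),(48,65)):
    g=p["pixels"].max(2)[v-14:v+15,u-14:u+15];m=(g<t).astype(np.uint8)
    n,l,s,ce=cv2.connectedComponentsWithStats(m)
    for i in range(1,n):
        if s[i,4]>8: print(s[i]+[u-14,v-14,0,0,0],ce[i]+[u-14,v-14])
q=lambda X:(RR@np.r_[np.array(X)/1000,1])[:3]
for th in(1.1,1.2,1.3,1.4): print(th,[proj(p,[q([-30+62*np.sin(th),-43.5-62*np.cos(th),33+d]) for d in(16,-2,-20)]).round(1).tolist() for p in P])
E
```

```text
[266 174  10  12  59] [270.6949 179.4068]
[282 189   5   7  28] [283.7857 192.    ]
1.1 [[[270.5, 179.3], [273.4, 184.0], [276.2, 188.6]], [[292.5, 192.5], [291.4, 190.2], [290.4, 188.0]]]
1.2 [[[270.2, 177.8], [273.1, 182.5], [275.9, 187.1]], [[290.1, 192.0], [289.1, 189.7], [288.1, 187.4]]]
1.3 [[[269.7, 176.4], [272.6, 181.1], [275.4, 185.7]], [[287.6, 191.6], [286.6, 189.3], [285.7, 187.1]]]
1.4 [[[269.0, 175.2], [271.9, 179.8], [274.7, 184.4]], [[285.1, 191.5], [284.2, 189.2], [283.2, 187.0]]]
```

```bash
python3 -c "
from plant import *
print(observe()['time'],sign_off())"
```

```text
the job is handed in; nothing more can be done
38.9167 None
```

The bracket is seated fully home in the carriage's nest, the loaded carriage rests on the end stop, and the cam lever is clamped tight at about 1.4 rad. I handed the job in at 38.9 s with the arm clear; the hand-in gave back no verdict.

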